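Set the portion doser to 6 and fill it at the bead hopper

TASK

Stand the portion doser in the setting block and, while the block holds it, turn its numbered sleeve to click in at 6 and let go of it. Then stand the doser upright on the ring mark, centred under the hopper's chute outlet, let go, and only then draw the chute's gate up to its end stop. Do not tip the doser over and leave the other things on the bench where they are.

Things in the scene. Friction and masses are not known exactly. Their poses are not given: they have to be found in the camera images.
- doser: Loose doser, 0.3 to 0.6 kg, upright, 128 mm tall, plain metal. From below: square foot 56 x 56 mm, 14 mm high (lowest 5 mm narrowed to 51 mm); round barrel, diameter 52 mm, z 14 to 88 mm; white turning sleeve, z 88 to 122 mm; fixed hub, diameter 28 mm, with a black index mark pointing along the doser's +x. Origin: centre of underside; x, y square to the foot. Lift it by sleeve or barrel.
- sleeve (a joint): Angle of the sleeve on the doser (rad), growing counterclockwise seen from above. 8 click places 0.5236 rad apart: number 1 at 0, 2 at 0.524 ... 6 at 2.618, 8 at 3.665; stops just beyond 1 and 8. Starts between 1 and 3. A click takes about 0.08 N m; let go near a number, it snaps onto it. The foot must be held (as the block does) to turn it; carried by the sleeve it keeps its setting.
- sleeve_mid (a point): Point on the sleeve's axis at mid height, 105 mm above the doser's underside. The sleeve is white, ribbed, 58 mm in diameter (60 over the ribs, which are look only), 34 mm high; black numbers 1 to 8 on its top face are read at the hub's index mark.
- block: Fixed grey setting block, 90 x 90 x 22 mm, with a square recess 61 x 61 mm, 12 mm deep (its floor 10 mm above the bench) that takes the doser's foot in any of its four quarter turns and keeps it from turning. Origin: centre of its underside, on the bench; x and y square to the recess.
- hopper: Fixed bead hopper. Origin on the bench, straight below the chute outlet; the hopper is on its own +y side. Base plate 6 mm thick, x -65 to 65, y -65 to 335 mm. Housing x -60 to 60, y 200 to 320, 206 high; on it a round hopper, diameter 170, centre y 265, top 343. Chute 40 wide, sloping down to a round spout, diameter 40, lower end 175 above the bench. Open below on the -x, +x, -y sides.
- pad (a point): Centre of the ring mark (84 mm across) on the base plate's top, 6 mm above the bench, straight below the chute outlet; the doser is to stand here, in any yaw.
- gate (a joint): Height of the slide gate in the chute (m): 0 shut, 0.05 at its upper end stop. It is drawn straight up, against about 3.5 N of friction plus its weight of 1 N, and stays where it is left.
- gate_grip (a point): Centre of the gate's black handle, a block 18 mm (hopper x) by 34 mm (hopper y) by 30 mm high, 100 mm from the outlet towards the hopper's +y; 293 mm above the bench when shut. The two guides below the handle end 22 mm below its centre. Open above.
- bottle: Bystander: loose brown bottle, 60 mm in diameter, 150 mm tall. Origin: centre of its underside.
- jar: Bystander: loose white jar, 68 mm in diameter, 100 mm tall. Origin: centre of its underside.
- beaker: Bystander: loose glass beaker, 66 mm in diameter, 85 mm tall. Origin: centre of its underside.
- tipbox: Bystander: loose box 77 x 112 x 62 mm (x, y, z). Origin: centre of its underside.
- handset: Bystander: loose white handset lying flat, 45 x 150 x 24 mm (x, y, z). Origin: centre of its underside.
- washbottle: Bystander: loose white bottle, 64 mm in diameter, 170 mm tall. Origin: centre of its underside.
- tuberack: Bystander: fixed orange rack, 100 x 200 x 60 mm (x, y, z), at the left. Origin: centre of its underside.
There are look-alikes about, which are no part of the job. Leave any turquoise look-alike of the doser alone.

How it is judged (in metres and radians):
On the way, in this order (a step that is already met when the one before it is completed fails the run):
1. the doser stands in the setting block, its foot down in the recess (horizontal distance between doser and block below 0.008 m and z of doser in the frame of block below 0.014 m and angle between doser's own z axis and vertical below 0.06 rad), for 0.2 s.
2. still standing in the block, its sleeve is clicked in at 6 and let go (all of step 1 and value of joint sleeve between 2.46799 and 2.76799 rad and contact force between the fingers and doser below 0.1 N), for 0.2 s.
3. the doser, still at 6, stands upright on the ring mark under the chute outlet (centre within 12 mm) and is let go (horizontal distance between doser and pad below 0.012 m and z of doser in the frame of pad between -0.004 and 0.004 m and angle between doser's own z axis and vertical below 0.06 rad and value of joint sleeve between 2.46799 and 2.76799 rad and contact force between the fingers and doser below 0.1 N), for 0.2 s.
4. the gate is drawn up to its end stop (within 5 mm of its 50 mm) (value of joint gate above 0.045 m), for 0.2 s.
At the end, for the whole second after the job is handed in: The doser stands at rest and upright (within 0.06 rad) on the ring mark, its centre within 12 mm of the outlet's axis, its sleeve at 6 (within 0.15 rad, well inside the click), the gate up at its end stop (within 5 mm), and everything let go (all of step 3 and value of joint gate above 0.045 m and linear speed of doser below 0.01 m/s and contact force between the fingers and anything else below 0.1 N); the robot touches nothing.
It fails at once if the gate is opened (more than 8 mm) while the doser does not stand under the outlet (30 mm off or more) (value of joint gate above 0.008 m and horizontal distance between doser and pad above 0.03 m).
It fails at once if the doser is tipped over (by more than 0.8 rad) (angle between doser's own z axis and vertical above 0.8 rad).
It fails at once if a bystander is shifted by more than 40 mm or tipped (distance of any of bottle, jar, beaker, tipbox, handset, washbottle from where it was at the start of the episode above 0.04 m or angle between any of bottle, jar, beaker, tipbox, handset, washbottle's own z axis and vertical above 0.4 rad).
It also fails if it takes over 72 s, if anything falls off the work surface, if the arm or the gripper's body presses on something with over 40 N, if the wrist force passes 120 N, or if a joint passes its speed limit or range.

ROBOT

A 6-joint arm with a two-finger parallel gripper is mounted at the origin on the work surface. World frame = base frame: x ahead of the robot, y to its left, z up, the work surface at z = 0. Lengths are in m, angles in degrees, forces in N, time in s.
With the tool pointing down it reaches from about 0.375 to 0.9 m from the base axis. Payload 3.1 kg.
Tool frame: the origin (TCP) lies at the very end of the fingers, on their centre line; the grasp point (between the pads) lies 19 mm behind it (bot.grip_point_offset is the distance from the TCP to the grasp point, in m); z points along the fingers, x is the direction in which the jaws open and shut, and the axes are right-handed (so a half turn about z gives the same grasp; the last joint's range is limited). The gripper opens to 87 mm and grips with 3 to 60 N. Pads are 19 mm wide; open, the fingers measure 117 mm over their backs; the gripper's body (75 mm by 190 mm) begins 51 mm behind the grasp point.
Start: joints at [-86.144, 30.224, 82.088, -0, 67.689, -10.227], TCP at [0.152, -0.606, 0.223] pointing down, gripper open.
Joint ranges: [-176.69, 176.69], [-43.24, 126.21], [12.49, 139.97], [-82, 262], [0, 151.66], [-163.58, 163.58]. Speed limits (degrees/s): [159.86, 159.86, 180, 180, 180, 180].

INTERFACE

Orientations are given as a 3x3 rotation matrix whose columns are the frame's x, y, z axes.
In Python, from rig import bot, capture, recognise, place_of gives the robot as it stands.
- The arm moves only by the tool send_rows, never from a script. Its argument "motion" is a list of rows, each a list of 2 entries, a list of its own where there are three numbers: the shift along the tool's x, y, z in mm, then the turn about the tool's z in rad. A call has exactly 5 rows; each row shifts and turns the pose as measured when the row begins, along the tool's axes as they then stand; what a row does not reach is not made up. A row lasts 1/12 s, in which the tool goes at most 41.7 mm and 7.16 degrees, less where a joint would pass 70% of its speed; a pose out of reach is approached as far as the arm can. A call with a gripper value outside its range is refused whole. "gripper" is the closure, from 0 (fully open) to 1 (shut), set as the call begins (left out, the last holds). The fingers move at their own pace and stop on an object; the grip force is fixed at half the most. Time passes only in rows, so rows that do not move let the fingers close, or fill a call up. It gives the time, the measured TCP pose, the force and the opening at its end, in the units of the state.
- bot.read_state(): the state, without advancing time (a new reading comes with each control period).
- capture(name): name is "side" or "top" or "wrist"; returns a dict with "image" (420x560x3 uint8, blue, green, red), "fx", "fy", "cx", "cy" (pixels), "dist_coeffs" ([k1, k2, p1, p2, k3] as OpenCV has them; the pictures are not rectified), "rvec" (rotation vector, rad) and "tvec" (3), from world to camera coordinates, as OpenCV has them. Camera axes: x right, y down, z forward; pixel columns grow to the right and rows downward; lengths in m; the calibration is good to about 2 mm. A picture is of the moment at which its call begins. There is no depth.
- bot.hand_in(): hands the job in, once; it reports no verdict.
Trained networks look in the newest picture that a camera, given by its name, has taken for a name from the list of things; names that differ only in an ending like _2 or _b are one class to them, and where a whole thing is asked for, a point or a joint stands for the part that bears it (a point fixed in the world has none). Each returns a list of dicts, best first, with "p" (0 to 1); they miss things now and then, are a little off and sometimes report something else, mostly with a low value. They report only what shows in the picture. A call takes as long as a camera call. They do not tell look-alikes from the thing itself.
- recognise(camera, target): "xy" ([column, row] in pixels, amid what is visible of it).
- place_of(camera, target): "xy" ([column, row] in pixels: a listed point, or the origin of a listed thing).
The state is a dict: "time_s": time; "joint_positions": joint angles; "qvel": joint speeds; "tau": joint torques, N m; "position": TCP position; "tcp_rot": TCP orientation; "force": force on the tool from outside, world axes, zero at the start; "moment": the same for the moment, N m; "opening": opening from 0.0 (shut) to 1.0 (fully open).
Only numpy, scipy, OpenCV 4.12 (cv2) and the standard library are available. Lean on these libraries where they do the work, as an engineer would, in place of code of your own. Each camera call takes 0.05 s, during which the arm holds its last target.

## Working session

There is one attempt and no reset: what is moved stays moved. The work goes in short steps, Python scripts to look and compute and a tool call to move; the robot and the scene stay as the last step left them, time stands still between calls to the robot, and variables do not carry over. Pictures are saved under pics/ and viewed, and the job is handed in when it is done.

Besides the shell and the picture viewer there is one more tool, called after ">>>" as name([rows], argument=value, ...), one row to a line, values as JSON. send_rows: Moves the arm, as the interface text tells. Its arguments: {"type":"object","properties":{"motion":{"type":"array","items":{"type":"array"}},"gripper":{"type":"number"}},"required":["motion"]}

```bash
mkdir -p pics; ls; cat > h.py <<'E'
import numpy as np, cv2
from rig import bot, capture, recognise, place_of
def snap(n,f=None):
    c=capture(n)
    if f: cv2.imwrite('pics/'+f,c['image'])
    c['K']=np.array([[c['fx'],0,c['cx']],[0,c['fy'],c['cy']],[0,0,1.]]); c['D']=np.array(c['dist_coeffs'],float)
    c['R']=cv2.Rodrigues(np.array(c['rvec'],float))[0]; c['t']=np.array(c['tvec'],float).ravel()
    return c
def ray(c,xy):
    u=cv2.undistortPoints(np.array([[xy]],float),c['K'],c['D']).ravel()
    d=c['R'].T@np.array([u[0],u[1],1]); o=-c['R'].T@c['t']; return o,d
def atz(c,xy,z):
    o,d=ray(c,xy); return o+d*(z-o[2])/d[2]
def proj(c,P):
    return cv2.projectPoints(np.array(P,float).reshape(-1,1,3),c['R'] if 0 else np.array(c['rvec'],float),c['t'],c['K'],c['D'])[0].reshape(-1,2)
def tri(c1,p1,c2,p2):
    A=[];b=[]
    for c,p in((c1,p1),(c2,p2)):
        o,d=ray(c,p); d=d/np.linalg.norm(d); M=np.eye(3)-np.outer(d,d); A.append(M); b.append(M@o)
    A=np.vstack(A);b=np.hstack(b); x=np.linalg.lstsq(A,b,rcond=None)[0]; return x, np.linalg.norm(A@x-b)
E
python3 - <<'E'
from h import *
s=bot.read_state(); print(s['time_s'],s['position'],s['tcp_rot'],s['force'],s['opening'])
C={n:snap(n,n+'0.png') for n in('side','top','wrist')}
for n in C:
    print(n,'cam at',-C[n]['R'].T@C[n]['t'])
for n in('side','top'):
    for t in['doser','sleeve_mid','block','hopper','pad','gate_grip','bottle','jar','beaker','tipbox','handset','washbottle','tuberack']:
        print(n,t,[(np.round(r['xy'],1).tolist(),round(r['p'],2)) for r in place_of(n,t)][:4])
print(bot.read_state()['time_s'])
E
```

```text
pics
0.0 [ 0.15206375 -0.60547388  0.2215885 ] [[ 2.43333755e-01 -9.69942606e-01 -1.55775947e-04]
 [-9.69940336e-01 -2.43333527e-01  2.13057092e-03]
 [-2.10443702e-03 -3.67346448e-04 -9.99997718e-01]] [ 0.29050043 -0.19733187 -0.2026376 ] 1.0001775744907972
side cam at [0.29796132 0.93720107 1.0565491 ]
top cam at [ 0.4429766  -0.03549469  1.30805605]
wrist cam at [ 0.22691334 -0.58810901  0.38459916]
side doser [([254.9, 193.1], 0.88), ([268.7, 220.7], 0.81)]
side sleeve_mid [([268.1, 195.3], 0.68), ([253.8, 171.7], 0.62)]
side block [([320.1, 255.0], 0.76)]
side hopper [([277.2, 288.8], 0.8)]
side pad [([275.8, 288.8], 0.64), ([268.5, 217.3], 0.62), ([243.4, 251.1], 0.57)]
side gate_grip [([262.4, 239.7], 0.69)]
side bottle [([341.1, 212.0], 0.86)]
side jar [([295.1, 202.2], 0.85)]
side beaker [([244.5, 250.9], 0.69)]
side tipbox [([374.3, 183.3], 0.95), ([340.2, 207.4], 0.62)]
side handset [([333.1, 330.9], 0.92)]
side washbottle [([222.1, 226.2], 0.89)]
side tuberack [([329.0, 410.0], 0.84)]
top doser [([324.7, 184.1], 0.82), ([275.6, 166.5], 0.69), ([353.5, 155.4], 0.67)]
top sleeve_mid [([365.3, 146.7], 0.86)]
top block [([300.5, 245.1], 0.67)]
top hopper [([243.5, 219.1], 0.68)]
top pad [([237.5, 221.3], 0.62)]
top gate_grip [([188.0, 210.9], 0.67), ([276.3, 168.5], 0.33)]
top bottle [([376.5, 250.5], 0.83)]
top jar [([364.0, 198.8], 0.8), ([275.3, 170.3], 0.37)]
top beaker [([275.4, 169.4], 0.88)]
top tipbox [([431.7, 276.2], 0.85)]
top handset [([210.9, 281.0], 0.83), ([145.1, 288.6], 0.16)]
top washbottle [([305.3, 142.6], 0.74)]
top tuberack [([145.5, 287.6], 0.9)]
1.45
```

View pics/top0.png

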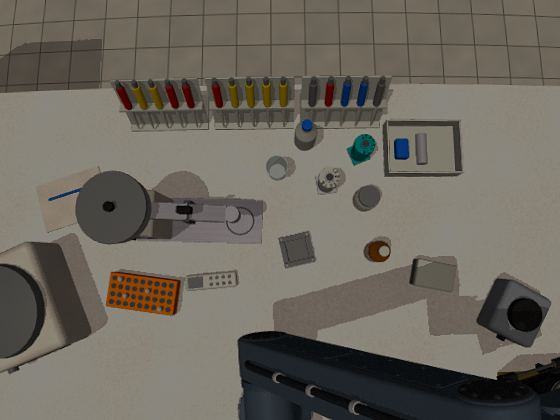

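View pics/side0.png

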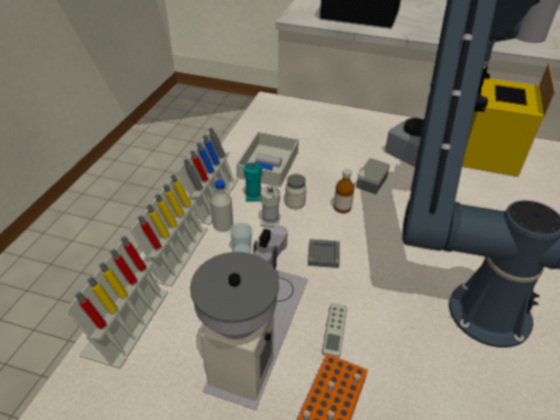

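View pics/wrist0.png

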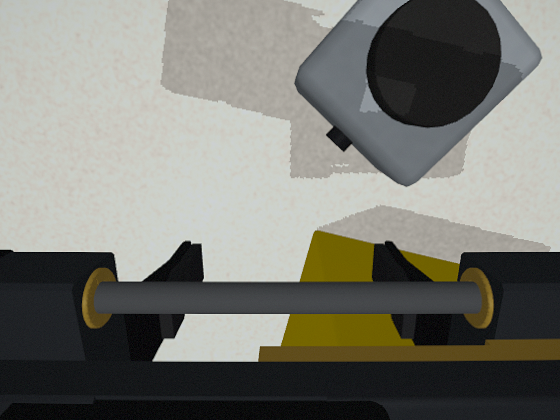

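Top: doser (grey, white sleeve) near (328,181), turquoise look-alike (362,150), block (297,249), ring (238,220), hopper to the left with the gate handle (185,210). Side agrees: doser (270,205), look-alike (253,182).

```bash
python3 - <<'E'
from h import *
C={n:snap(n,n+'1.png') for n in('side','top')}
def best(n,t): return place_of(n,t)
ct,cs=C['top'],C['side']
for t,z in [('doser',0),('block',0),('hopper',0),('pad',.006),('gate_grip',.293),('beaker',0),('jar',0),('bottle',0),('washbottle',0),('handset',0),('tipbox',0)]:
    for n in C:
        for r in place_of(n,t)[:3]: print(t,n,np.round(r['xy'],1),round(r['p'],2),np.round(atz(C[n],r['xy'],z),3)[:2])
print('hub/top sleeve', atz(ct,(329.5,178),.125))
print('tri grip',tri(ct,(188,210.9),cs,(262.4,239.7)))
im=ct['image']
a=cv2.resize(im[140:280,180:380],(800,560),interpolation=cv2.INTER_CUBIC); cv2.imwrite('pics/topz.png',a)
a=cv2.resize(cs['image'][150:310,220:360],(700,800)[::1],interpolation=cv2.INTER_CUBIC)[:600]; cv2.imwrite('pics/sidez.png',a)
E
```

```text
doser side [252.8 193.5] 0.86 [ 0.754 -0.264]
doser side [271.5 221.9] 0.59 [ 0.651 -0.151]
doser top [355.6 155.7] 0.96 [ 0.744 -0.245]
doser top [325.3 184.4] 0.79 [ 0.657 -0.152]
block side [319.7 255.4] 0.59 [ 0.472 -0.058]
block top [298.2 250.3] 0.72 [ 0.462 -0.069]
hopper side [277.  287.5] 0.82 [0.554 0.095]
hopper top [242.5 219.4] 0.61 [0.554 0.096]
pad side [277.  292.3] 0.93 [0.548 0.116]
pad top [235.9 222.4] 0.72 [0.545 0.115]
gate_grip side [265.  237.7] 0.49 [0.551 0.204]
gate_grip top [186.4 210.5] 0.7 [0.551 0.198]
gate_grip top [300.3 246.8] 0.26 [ 0.465 -0.066]
beaker side [243.4 251.8] 0.95 [ 0.689 -0.002]
beaker top [277.4 172.3] 0.61 [ 0.695 -0.009]
jar side [293.3 199.9] 0.9 [ 0.616 -0.275]
jar top [363.1 201.2] 0.96 [ 0.606 -0.263]
jar top [277.1 168.8] 0.42 [ 0.706 -0.008]
bottle side [341.2 212. ] 0.67 [ 0.453 -0.266]
bottle top [372.6 253.2] 0.65 [ 0.451 -0.287]
washbottle side [222.  223.6] 0.83 [ 0.795 -0.094]
washbottle side [332.  332.1] 0.35 [0.378 0.189]
washbottle top [304.9 140.6] 0.88 [ 0.792 -0.092]
handset side [331.5 331.6] 0.67 [0.38  0.188]
handset top [213.3 282.3] 0.76 [0.369 0.182]
tipbox side [371.2 182.4] 0.79 [ 0.387 -0.451]
tipbox top [428.  271.3] 0.78 [ 0.396 -0.45 ]
hub/top sleeve [ 0.65409902 -0.15217313  0.125     ]
tri grip (array([0.55501613, 0.19787391, 0.27878536]), np.float64(0.005315109439425551))
```

View pics/topz.png

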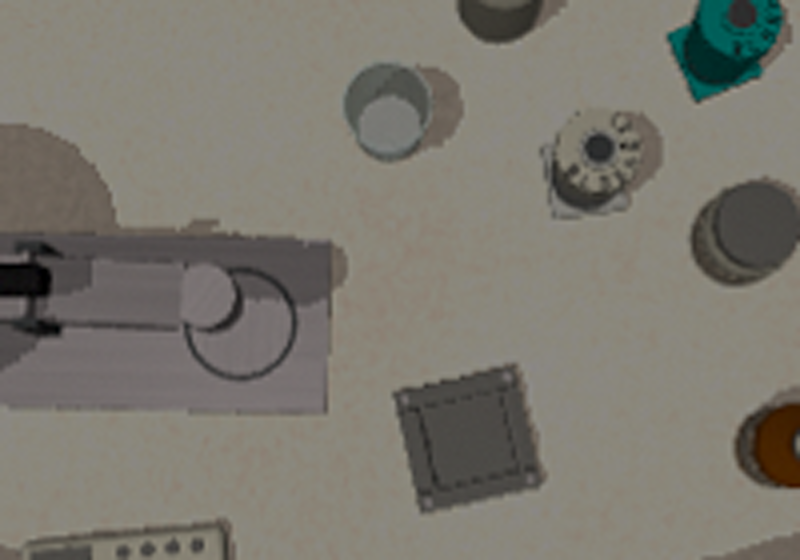

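View pics/sidez.png

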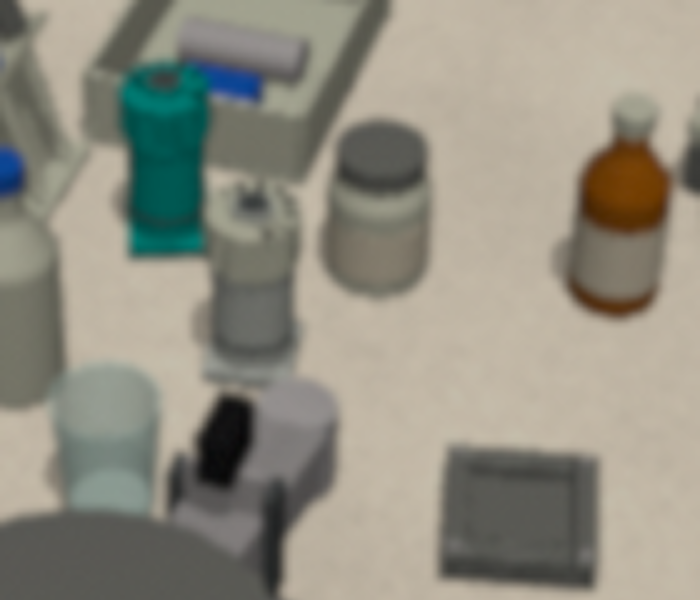

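```bash
python3 - <<'E'
from h import *
c=snap('top')
def Z(p,z): return atz(c,(p[0]/4+180-.4,p[1]/4+140-.4),z)[:2]
f=[Z(p,.010) for p in((547,147),(557,217),(631,207))]
print('foot',np.round(f,4), 'ctr',(f[0]+f[2])/2,[np.degrees(np.arctan2(*(f[i+1]-f[i])[::-1])) for i in(0,1)],[np.linalg.norm(f[i+1]-f[i]) for i in(0,1)])
b=[Z(p,.020) for p in((397,393),(517,367),(543,483),(427,510))]
print('block',np.mean(b,0),[np.degrees(np.arctan2(*(b[(i+1)%4]-b[i])[::-1])) for i in range(4)],[np.linalg.norm(b[(i+1)%4]-b[i]) for i in range(4)])
r=[Z(p,.006) for p in((243,267),(241,381),(185,324),(297,324))]
print('ring',np.mean(r,0),np.linalg.norm(r[0]-r[1]),np.linalg.norm(r[2]-r[3]))
e=[Z(p,.006) for p in((331,240),(328,412))]
print('edge',e,np.degrees(np.arctan2(*(e[0]-e[1])[::-1])),np.linalg.norm(e[0]-e[1]))
print('sleevetop',Z((599,150),.125), bot.read_state()['time_s'])
E
```

```text
foot [[ 0.6799 -0.1245]
 [ 0.6273 -0.1311]
 [ 0.6344 -0.186 ]] ctr [ 0.65713678 -0.15525499] [np.float64(-172.89352254180037), np.float64(-82.69327819749377)] [np.float64(0.05299924171299354), np.float64(0.05534537790150505)]
block [ 0.46466526 -0.065586  ] [np.float64(-78.17581042902832), np.float64(-168.06751143525804), np.float64(102.67108834274116), np.float64(14.049882231083918)] [np.float64(0.08930541972109238), np.float64(0.08593504677432115), np.float64(0.08608792440410372), np.float64(0.08727316604376527)]
ring [0.55004841 0.10289486] 0.08460164449962368 0.08314448988727396
edge [array([0.61206224, 0.03645046]), array([0.4846542 , 0.03890983])] -1.1058477866705696 0.12743176909035553
sleevetop [ 0.65657486 -0.15181583] 2.7
```

>>> send_rows([
  [[-19, -36, 0], 0.1],
  [[-19, -36, 0], 0],
  [[-19, -36, 0], 0],
  [[-19, -36, 0], 0],
  [[-19, -36, 0], 0],
])

```text
time_s: 3.12
position: [0.312, -0.4886, 0.2217]
tcp_rot: [[0.125, -0.992, -0.002], [-0.992, -0.125, -0.008], [0.008, 0.003, -1.0]]
force: [-0.6, -0.5, 0.8]
opening: 1.005
```

>>> send_rows([
  [[-24, -32, 0], 0],
  [[-24, -32, 0], 0],
  [[-24, -32, 0], 0],
  [[-24, -32, 0], 0],
  [[-24, -32, 0], 0],
])

```text
time_s: 3.53
position: [0.4626, -0.3444, 0.2211]
tcp_rot: [[0.123, -0.992, 0.001], [-0.992, -0.123, -0.012], [0.012, 0.001, -1.0]]
force: [0.3, -0.2, -0.3]
opening: 1.003
```

>>> send_rows([
  [[-24, -32, 0], 0],
  [[-24, -32, 0], 0],
  [[-24, -32, 0], 0],
  [[-24, -32, 0], 0],
  [[-24, -32, 0], 0],
])

```text
time_s: 3.95
position: [0.6116, -0.1987, 0.2205]
tcp_rot: [[0.123, -0.992, 0.002], [-0.992, -0.123, -0.013], [0.013, -0.0, -1.0]]
force: [0.9, -0.5, -0.3]
opening: 1.002
```

```bash
python3 - <<'E'
from h import *
s=bot.read_state();print(s['time_s'],s['position'],np.round(s['tcp_rot'],3).tolist(),s['joint_positions'])
c=snap('wrist','w2.png')
p,R=s['position'],s['tcp_rot']
print('cam in tool',R.T@(-c['R'].T@c['t']-p),'look',R.T@c['R'].T[:,2])
print(place_of('wrist','sleeve_mid'),place_of('wrist','doser'))
E
```

```text
3.95 [ 0.61164839 -0.19865792  0.22049183] [[0.123, -0.992, 0.002], [-0.992, -0.123, -0.013], [0.013, -0.0, -1.0]] [-27.63943519  31.63483477  79.71989205  -0.65465837  68.20736102
  55.52410545]
cam in tool [ 0.00087741 -0.0770084  -0.16289223] look [9.41542815e-04 2.76565747e-01 9.60994538e-01]
[{'xy': [383.5, 31.2], 'p': 0.78}, {'xy': [234.1, 142.1], 'p': 0.76}] [{'xy': [248.5, 128.8], 'p': 0.93}, {'xy': [355.5, 51.1], 'p': 0.73}]
```

View pics/w2.png

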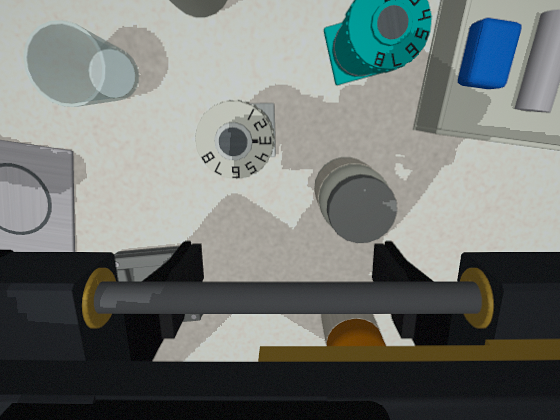

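```bash
python3 - <<'E'
from h import *
im=cv2.imread('pics/w2.png'); cv2.imwrite('pics/w2z.png',cv2.resize(im[90:190,180:290],(660,600),interpolation=cv2.INTER_CUBIC))
c=snap('wrist'); 
g=atz(c,(234.5,140.5),.126); print('hub',g, 'sm',atz(c,(234.1,142.1),.105),atz(c,(248.5,128.8),0))
E
```

```text
hub [ 0.66003569 -0.15490428  0.126     ] sm [ 0.65643955 -0.15211281  0.105     ] [ 0.66055352 -0.15329056  0.        ]
```

View pics/w2z.png

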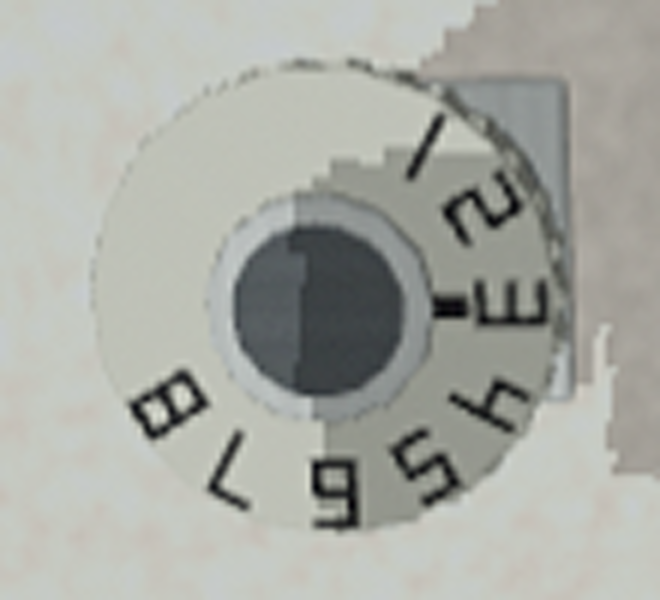

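Wrist view: hub at (235,140), index dash to its right points at number 3; so three clicks (90° counterclockwise) are needed.

>>> send_rows([
  [[-20, -26, 0], 0],
  [[-18, -25, 0], 0],
  [[0, 0, 20], 0],
  [[0, 0, 30], 0],
  [[0, 0, 0], 0],
])

```text
time_s: 4.57
position: [0.6544, -0.1631, 0.1702]
tcp_rot: [[0.116, -0.993, 0.001], [-0.993, -0.116, -0.017], [0.017, 0.001, -1.0]]
force: [-0.4, 0.7, -1.4]
opening: 1.003
```

```bash
python3 - <<'E'
from h import *
s=bot.read_state();print(s['time_s'],s['position'],np.round(s['tcp_rot'],4).tolist(),s['joint_positions'])
c=snap('wrist','w3.png'); print(place_of('wrist','sleeve_mid'))
for r in place_of('wrist','sleeve_mid'): print(atz(c,r['xy'],.105))
E
```

```text
4.5667 [ 0.654427   -0.16306074  0.17022514] [[0.1157, -0.9933, 0.0014], [-0.9931, -0.1158, -0.0171], [0.0172, 0.0006, -0.9999]] [-23.06459564  37.16271627  77.50186913  -0.96176757  64.87928365
  60.69288099]
[{'xy': [448.4, 91.5], 'p': 0.83}, {'xy': [273.5, 211.6], 'p': 0.64}]
[ 0.75215966 -0.25682129  0.105     ]
[ 0.66079116 -0.15496856  0.105     ]
```

View pics/w3.png

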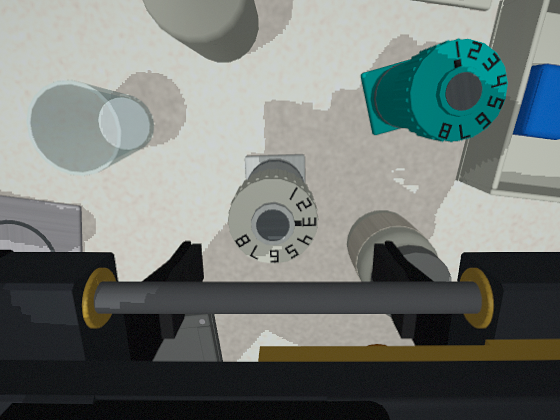

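>>> send_rows([
  [[-9, -6, 15], 0],
  [[-2, -1, 25], 0],
  [[0, 0, 25], 0],
  [[0, 0, 18], 0],
  [[0, 0, 0], 0],
])

```text
time_s: 5.13
position: [0.6712, -0.1588, 0.0992]
tcp_rot: [[0.108, -0.994, 0.03], [-0.994, -0.109, -0.028], [0.031, -0.027, -0.999]]
force: [-1.0, -0.3, 1.1]
opening: 0.997
```

>>> send_rows([
  [[0, 0, 0], 0],
  [[0, 0, 0], 0],
  [[0, 0, 0], 0],
  [[0, 0, 0], 0],
  [[0, 0, 0], 0],
], gripper=0.6)

```text
time_s: 5.55
position: [0.6735, -0.159, 0.1039]
tcp_rot: [[0.107, -0.994, 0.036], [-0.994, -0.108, -0.03], [0.033, -0.032, -0.999]]
force: [-0.6, 1.0, 0.5]
opening: 0.708
```

```bash
python3 - <<'E'
from h import *
for i in range(3):
    s=bot.read_state();print(s['time_s'],s['position'],s['opening'],np.round(s['joint_positions'],2),np.round(s['qvel'],2),s['force'],s['moment'])
    c=snap('wrist','w4.png')
c=snap('side','s4.png'); cv2.imwrite('pics/s4z.png',cv2.resize(c['image'][80:280,180:380],(600,600)))
E
```

```text
5.55 [ 0.67347571 -0.15899954  0.10389875] 0.707638559829544 [-22.16  42.17  79.13  -0.96  56.16  62.16] [ 0.09 -1.06 -0.47  0.21  0.36  0.13] [-0.57000338  0.97828234  0.45209916] [ 0.2275767   0.08363864 -0.06209907]
5.6 [ 0.67373619 -0.1590216   0.10415582] 0.6624845556395048 [-22.15  42.15  79.12  -0.96  56.15  62.16] [ 0.16  0.22  0.14  0.23 -0.36  0.11] [0.05732922 1.01541782 1.63652673] [0.15682568 0.09797626 0.00850058]
5.65 [ 0.67366473 -0.15864056  0.10403612] 0.6389966955824073 [-22.14  42.16  79.13  -0.91  56.16  62.17] [ 0.13  0.01  0.    0.25  0.15 -0.09] [0.12098759 2.13664953 3.57128044] [ 0.4138645   0.11366055 -0.01487403]
```

View pics/w4.png

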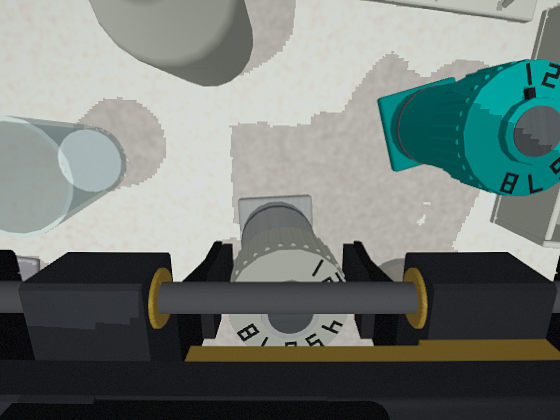

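View pics/s4z.png

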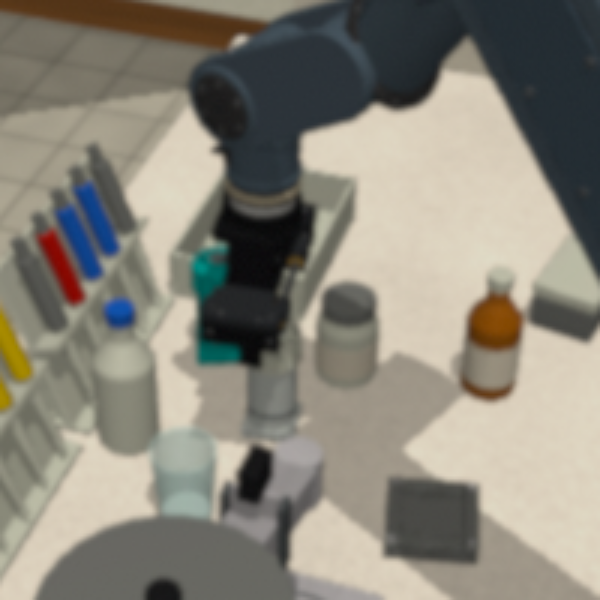

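>>> send_rows([
  [[0, 0, 0], 0],
  [[0, 0, 0], 0],
  [[0, 0, -5], 0],
  [[0, 0, -5], 0],
  [[0, 0, 0], 0],
], gripper=0)

```text
time_s: 6.17
position: [0.6733, -0.1592, 0.1142]
tcp_rot: [[0.108, -0.993, 0.036], [-0.994, -0.109, -0.031], [0.035, -0.033, -0.999]]
force: [0.7, 0.0, -0.3]
opening: 0.927
```

```bash
python3 - <<'E'
from h import *
s=bot.read_state();print(s['time_s'],s['position'],s['opening'],np.round(s['tcp_rot'],4).tolist(),s['force'])
c=snap('wrist','w5.png'); print(place_of('wrist','sleeve_mid'))
for r in place_of('wrist','sleeve_mid'): print(atz(c,r['xy'],.105))
for r in place_of('wrist','doser'): print('d',atz(c,r['xy'],.0))
E
```

```text
6.1667 [ 0.67325134 -0.15922373  0.11416437] 0.9273059259805058 [[0.1082, -0.9935, 0.0362], [-0.9935, -0.1093, -0.0313], [0.035, -0.0326, -0.9989]] [ 0.68469038  0.00185924 -0.32696621]
[{'xy': [492.9, 131.3], 'p': 0.96}, {'xy': [276.9, 224.8], 'p': 0.74}, {'xy': [273.9, 279.0], 'p': 0.56}]
[ 0.74979202 -0.25712554  0.105     ]
[ 0.69000881 -0.15323968  0.105     ]
[ 0.65890829 -0.15471997  0.105     ]
d [ 0.7507698  -0.25455801  0.        ]
d [ 0.65900345 -0.15532901  0.        ]
```

View pics/w5.png

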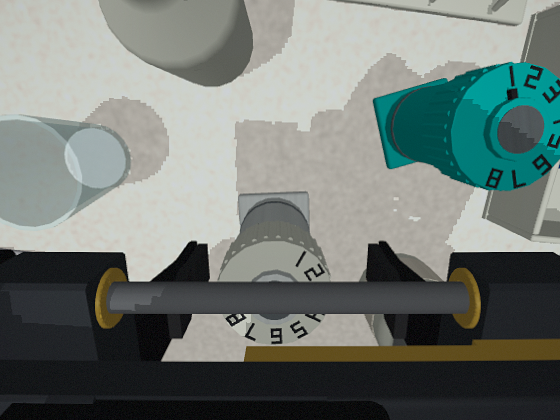

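>>> send_rows([
  [[-3, 7, -12], 0],
  [[-3, 7, -25], 0],
  [[0, 0, -25], 0],
  [[0, 0, -18], 0],
  [[0, 0, 0], 0],
])

```text
time_s: 6.78
position: [0.6506, -0.1508, 0.1944]
tcp_rot: [[0.108, -0.994, 0.027], [-0.994, -0.109, -0.028], [0.031, -0.024, -0.999]]
force: [-0.5, 0.0, 0.1]
opening: 1.001
```

```bash
python3 - <<'E'
from h import *
s=bot.read_state();print(s['time_s'],s['position'],s['opening'],np.round(s['tcp_rot'],4).tolist(),np.round(s['joint_positions'],2),np.round(s['qvel'],2))
E
```

```text
6.7833 [ 0.65062615 -0.15076212  0.1944308 ] 1.0006049570699642 [[0.1081, -0.9938, 0.027], [-0.9937, -0.1089, -0.0278], [0.0306, -0.0238, -0.9992]] [-22.2   34.53  78.63  -0.99  64.81  61.97] [-0.16  0.1   1.89 -0.13 -1.45 -0.07]
```

>>> send_rows([
  [[1, -3, 13], 0],
  [[1, -2, 13], 0],
  [[0, 0, 13], 0],
  [[0, 0, 13], 0],
  [[0, 0, 8], 0],
])

```text
time_s: 7.2
position: [0.6571, -0.1539, 0.1293]
tcp_rot: [[0.108, -0.994, 0.028], [-0.994, -0.109, -0.029], [0.031, -0.025, -0.999]]
force: [0.7, 0.5, -0.3]
opening: 0.997
```

```bash
python3 - <<'E'
from h import *
s=bot.read_state();print(s['time_s'],s['position'],s['opening'],np.round(s['tcp_rot'],4).tolist(),np.round(s['joint_positions'],2),np.round(s['qvel'],2))
E
```

```text
7.2 [ 0.65707621 -0.15388832  0.12928184] 0.9966124622648124 [[0.1082, -0.9937, 0.0282], [-0.9936, -0.109, -0.0285], [0.0314, -0.0249, -0.9992]] [-22.23  39.34  80.61  -1.06  57.94  62.08] [ -0.19   9.06   4.4   -0.15 -11.45   0.15]
```

>>> send_rows([
  [[0, 0, 13], 0],
  [[0, 0, 13], 0],
  [[0, 0, 9], 0],
  [[0, 0, 4], 0],
  [[0, 0, 1], 0],
])

```text
time_s: 7.62
position: [0.6515, -0.1528, 0.0735]
tcp_rot: [[0.108, -0.994, 0.009], [-0.994, -0.108, -0.021], [0.022, -0.007, -1.0]]
force: [-0.5, 0.1, 0.0]
opening: 0.999
```

>>> send_rows([
  [[0, 0, 0], 0],
  [[0, 0, 0], 0],
  [[0, 0, 0], 0],
  [[0, 0, 0], 0],
  [[0, 0, 0], 0],
], gripper=0.6)

```text
time_s: 8.03
position: [0.6521, -0.1531, 0.0738]
tcp_rot: [[0.108, -0.994, 0.01], [-0.994, -0.108, -0.021], [0.022, -0.008, -1.0]]
force: [0.1, -1.2, 0.8]
opening: 0.704
```

>>> send_rows([
  [[0, 0, 0], 0],
  [[0, 0, 0], 0],
  [[0, 0, -8], 0],
  [[0, 0, -12], 0],
  [[0, 0, -12], 0],
])

```text
time_s: 8.45
position: [0.6481, -0.1509, 0.1042]
tcp_rot: [[0.108, -0.994, 0.001], [-0.994, -0.108, -0.018], [0.018, 0.001, -1.0]]
force: [0.3, -0.1, -4.5]
opening: 0.658
```

```bash
python3 - <<'E'
from h import *
s=bot.read_state();print(s['time_s'],s['position'],s['opening'],np.round(s['tcp_rot'],4).tolist(),np.round(s['joint_positions'],2),s['force'])
c=snap('wrist','w6.png')
for r in place_of('wrist','sleeve_mid'): print(r,s['tcp_rot'].T@(atz(c,r['xy'],s['position'][2]-.0738+.105)-s['position']))
for r in place_of('wrist','doser'): print('d',r,atz(c,r['xy'],s['position'][2]-.0738))
c=snap('side','s6.png'); cv2.imwrite('pics/s6z.png',cv2.resize(c['image'][130:280,220:370],(600,600)))
E
```

```text
8.45 [ 0.64807776 -0.15089768  0.10415467] 0.6584890454712605 [[0.1083, -0.9941, 0.001], [-0.994, -0.1083, -0.0175], [0.0175, 0.0009, -0.9998]] [-22.29  41.11  81.59  -1.08  56.87  62.08] [ 0.32288202 -0.09286378 -4.48445688]
{'xy': [543.5, 74.4], 'p': 0.83} [ 0.09460824 -0.08853784 -0.02962484]
{'xy': [283.1, 280.3], 'p': 0.8} [-0.00078371 -0.00642928 -0.03122435]
d {'xy': [287.8, 211.6], 'p': 0.8} [ 0.65288061 -0.15314373  0.03035467]
d {'xy': [437.4, 88.4], 'p': 0.58} [ 0.74689869 -0.24163476  0.03035467]
```

View pics/w6.png

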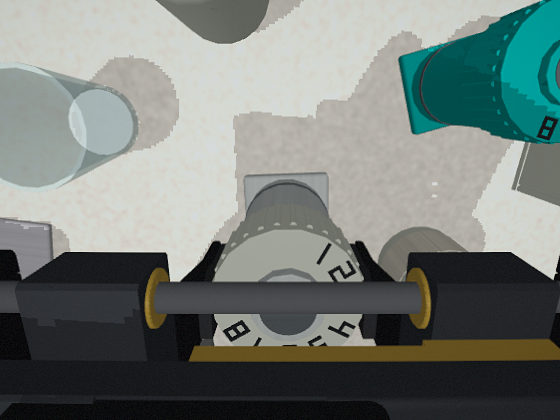

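View pics/s6z.png

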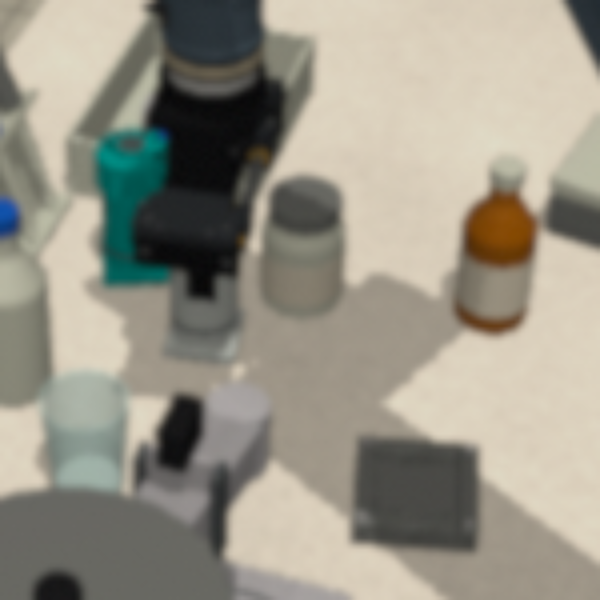

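>>> send_rows([
  [[-6, 11, -4], 0],
  [[-11, 20, -4], 0],
  [[-13, 22, -4], -0.03],
  [[-13, 22, -4], -0.03],
  [[-13, 22, -2], -0.03],
])

```text
time_s: 9.07
position: [0.5483, -0.11, 0.1205]
tcp_rot: [[0.199, -0.98, 0.014], [-0.98, -0.199, -0.023], [0.025, -0.009, -1.0]]
force: [0.7, 0.2, -4.1]
opening: 0.658
```

```bash
python3 - <<'E'
from h import *
s=bot.read_state();print(s['time_s'],s['position'],s['opening'],np.round(s['tcp_rot'],4).tolist(),np.round(s['joint_positions'],2),s['force'])
E
```

```text
9.0667 [ 0.54833434 -0.1099835   0.1204667 ] 0.6583435248746659 [[0.1989, -0.9799, 0.0136], [-0.9797, -0.1992, -0.0228], [0.0251, -0.0088, -0.9996]] [-22.28  32.95  97.71  -1.23  48.12  57.05] [ 0.68187446  0.22364844 -4.09799956]
```

```bash
python3 - <<'E'
from h import *
c=snap('side','s7.png')
cv2.imwrite('pics/s7z.png',cv2.resize(c['image'][200:290,270:370],(800,720),interpolation=cv2.INTER_CUBIC)[:600])
c2=snap('top','t7.png')
cv2.imwrite('pics/t7z.png',cv2.resize(c2['image'][215:285,255:345],(771,600),interpolation=cv2.INTER_CUBIC))
E
```

```text
(no output)
```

View pics/s7z.png

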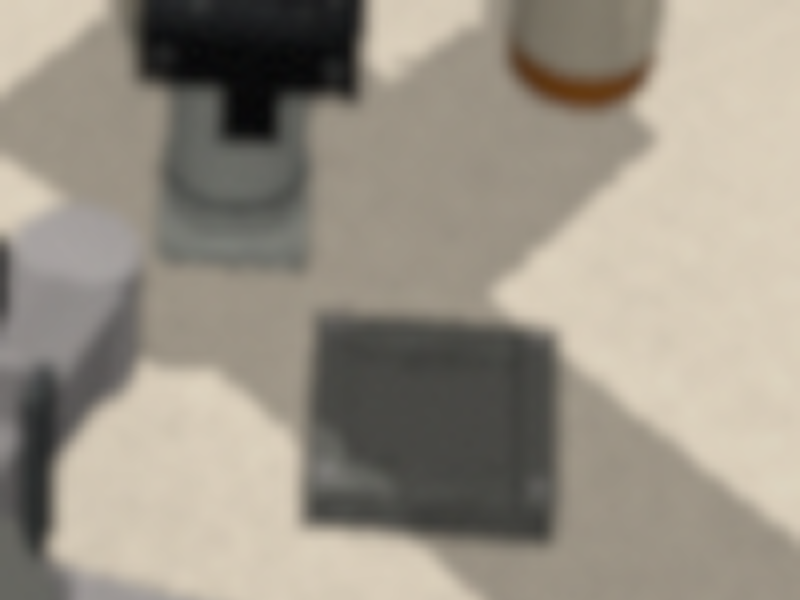

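View pics/t7z.png

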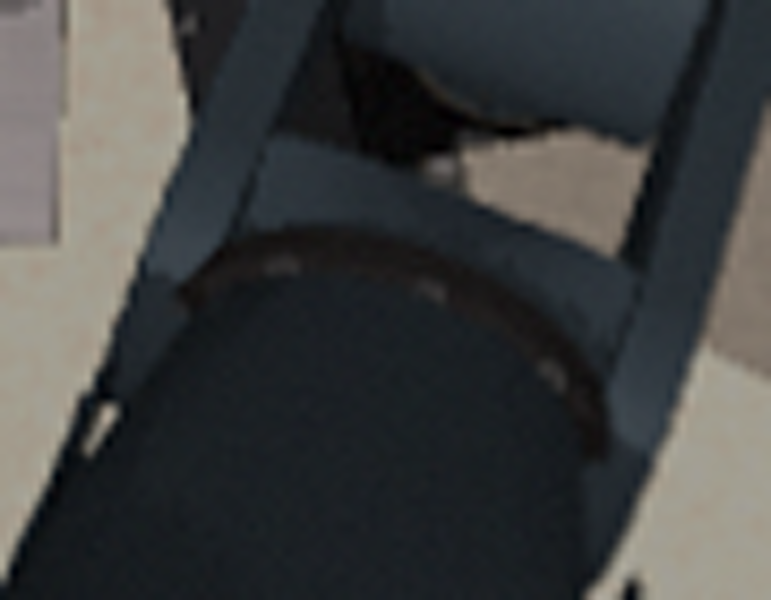

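```bash
python3 - <<'E'
from h import *
from scipy.optimize import least_squares
c=snap('side')
obs=np.array([(318,312),(556,328)])/8+np.array([270,200])-.4
obsb=np.array([(303,525),(550,545)])/8+np.array([270,200])-.4
def mod(p):
    a=p[2]; R=np.array([[np.cos(a),-np.sin(a)],[np.sin(a),np.cos(a)]])
    # far edge (y -), near edge (y +); left=+x
    far=[(.045,-.045),(-.045,-.045)]; near=[(.045,.045),(-.045,.045)]
    P=[[*(R@np.array(q)+p[:2]),.022] for q in far]+[[*(R@np.array(q)+p[:2]),0] for q in near]
    return proj(c,P)
r=least_squares(lambda p:(mod(p)-np.vstack([obs,obsb])).ravel(),[.465,-.066,.21])
print(r.x,np.degrees(r.x[2]),r.fun)
# doser foot in side: bottom near edge corners
s=bot.read_state(); z=s['position'][2]-.0738
for q in((162,262),(305,268)): print(atz(c,np.array(q)/8+np.array([270,200])-.4,z))
print(s['time_s'])
E
```

```text
[ 0.46240543 -0.06178501  0.21535234] 12.338780065285183 [-0.3208753  -0.52122509  0.30997899 -0.24252629 -0.31905365  0.3476087
  0.32938815  0.30611286]
[ 0.57055228 -0.07733215  0.04610884]
[ 0.51990891 -0.0909111   0.04610884]
9.2167
```

>>> send_rows([
  [[-10, 13, 0], 0],
  [[-16, 20, 0], 0],
  [[-16, 20, 0], 0],
  [[-11, 15, 0], 0],
  [[-5, 6, 0], 0],
])

```text
time_s: 9.63
position: [0.4685, -0.0699, 0.1185]
tcp_rot: [[0.195, -0.981, 0.024], [-0.98, -0.195, -0.027], [0.031, -0.018, -0.999]]
force: [-0.9, -0.0, -4.1]
opening: 0.658
```

```bash
cat > st.py <<'E'
from h import *
def st():
    s=bot.read_state();R=np.array(s['tcp_rot']);print(round(s['time_s'],2),np.round(s['position'],4),'op',round(s['opening'],3),'psi',round(float(np.degrees(np.arctan2(R[1,0],R[0,0]))),2),'z',np.round(R[:,2],4),'j',np.round(s['joint_positions'],1),'F',np.round(s['force'],1),'v',np.abs(s['qvel']).max().round(1));return s
E
python3 - <<'E'
from st import *
s=st()
c=snap('side','s8.png')
cv2.imwrite('pics/s8z.png',cv2.resize(c['image'][180:280,260:380],(720,600),interpolation=cv2.INTER_CUBIC)[:600])
E
```

```text
9.63 [ 0.4685 -0.0699  0.1185] op 0.658 psi -78.78 z [ 0.0241 -0.0272 -0.9993] j [-21.4  28.2 110.3  -1.5  39.7  58.5] F [-0.9 -0.  -4.1] v 10.5
```

View pics/s8z.png

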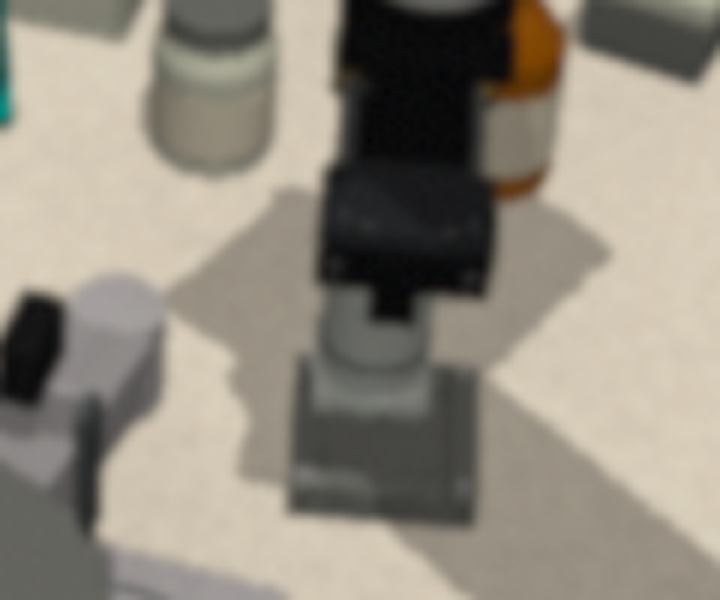

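```bash
python3 - <<'E'
from st import *
c=snap('side'); 
a,b=[atz(c,np.array(q)/6+np.array([260,180])-.4,.0447)[:2] for q in((313,410),(429,418))]
d=a-b; print(a,b,np.linalg.norm(d),np.degrees(np.arctan2(d[1],d[0])))
u=d/np.linalg.norm(d); print('ctr',(a+b)/2+.0255*np.array([u[1],-u[0]]))
y=np.radians(12.4);u=np.array([np.cos(y),np.sin(y)]);print('ctr',(a+b)/2+.0255*np.array([u[1],-u[0]]))
st()
E
```

```text
[ 0.49348187 -0.03738082] [ 0.43996929 -0.0496393 ] 0.054898697680605985 12.902503414468889
ctr [ 0.47241955 -0.06836623]
ctr [ 0.47220133 -0.06841521]
9.73 [ 0.47   -0.0704  0.1186] op 0.662 psi -78.76 z [ 0.0257 -0.0278 -0.9993] j [-21.4  28.2 110.2  -1.5  39.7  58.5] F [-0.3 -0.2 -4.8] v 4.2
```

>>> send_rows([
  [[-5, 5, 0], 0],
  [[-4, 4, 4], 0],
  [[0, 0, 7], 0],
  [[0, 0, 5], 0],
  [[0, 0, 2], 0],
])

```text
time_s: 10.15
position: [0.4681, -0.0672, 0.1]
tcp_rot: [[0.193, -0.98, 0.039], [-0.98, -0.195, -0.033], [0.04, -0.032, -0.999]]
force: [0.7, 0.1, -4.6]
opening: 0.66
```

```bash
python3 - <<'E'
from st import *
s=st()
c=snap('side','s9.png')
cv2.imwrite('pics/s9z.png',cv2.resize(c['image'][205:285,290:370],(600,600),interpolation=cv2.INTER_CUBIC))
st()
E
```

```text
10.15 [ 0.4681 -0.0672  0.1   ] op 0.66 psi -78.85 z [ 0.0389 -0.033  -0.9987] j [-21.1  30.  111.9  -1.7  35.4  59. ] F [ 0.7  0.1 -4.6] v 4.2
10.2 [ 0.4681 -0.0673  0.0998] op 0.661 psi -78.86 z [ 0.0387 -0.0329 -0.9987] j [-21.1  30.  111.8  -1.7  35.4  59. ] F [ 0.3 -0.6 -3. ] v 1.2
```

View pics/s9z.png

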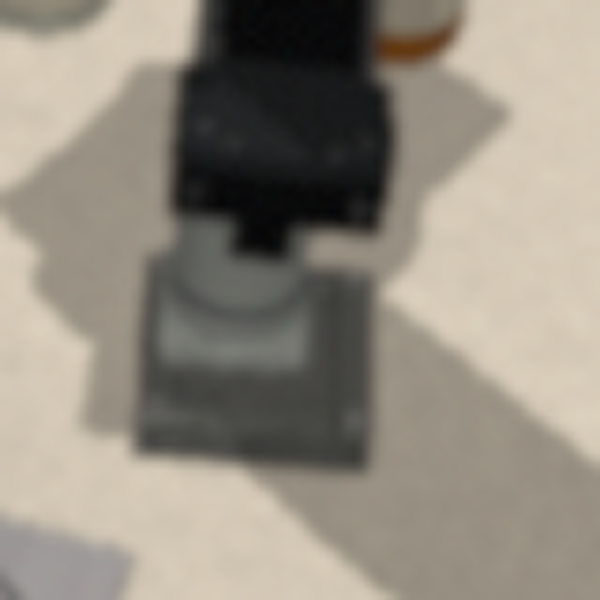

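```bash
python3 - <<'E'
from st import *
c=snap('side'); 
a,b=[atz(c,np.array(q)/7.5+np.array([290,205])-.4,.026)[:2] for q in((157,358),(304,370))]
d=a-b; print(a,b,np.linalg.norm(d),np.degrees(np.arctan2(d[1],d[0])))
y=np.radians(12.4);u=np.array([np.cos(y),np.sin(y)]);print('ctr',(a+b)/2+.0255*np.array([u[1],-u[0]]))
st()
E
```

```text
[ 0.4959786  -0.03724974] [ 0.44101947 -0.04886554] 0.05617323758345603 11.934025101597447
ctr [ 0.47397478 -0.06796279]
10.25 [ 0.4679 -0.0672  0.1001] op 0.66 psi -78.86 z [ 0.0385 -0.0328 -0.9987] j [-21.1  30.  111.8  -1.7  35.5  59. ] F [ 0.3 -0.8 -3.1] v 0.9
```

>>> send_rows([
  [[-5, 6, 0], 0],
  [[-4, 5, 0], 0],
  [[-2, 3, 0], 0],
  [[0, 0, 0], 0],
  [[0, 0, 0], 0],
])

```text
time_s: 10.67
position: [0.4504, -0.0584, 0.099]
tcp_rot: [[0.193, -0.98, 0.038], [-0.98, -0.194, -0.033], [0.039, -0.031, -0.999]]
force: [0.2, -0.1, -3.2]
opening: 0.663
```

```bash
python3 - <<'E'
from st import *
s=st()
c=snap('side','s10.png')
cv2.imwrite('pics/s10z.png',cv2.resize(c['image'][205:285,290:370],(600,600),interpolation=cv2.INTER_CUBIC))
st()
E
```

```text
10.67 [ 0.4504 -0.0584  0.099 ] op 0.663 psi -78.87 z [ 0.0379 -0.0326 -0.9987] j [-20.9  29.2 114.4  -1.8  33.6  59.4] F [ 0.2 -0.1 -3.2] v 1.0
10.72 [ 0.4503 -0.0584  0.099 ] op 0.658 psi -78.87 z [ 0.0375 -0.0325 -0.9988] j [-20.9  29.2 114.4  -1.8  33.7  59.4] F [-1.2 -1.  -4.4] v 0.5
```

View pics/s10z.png

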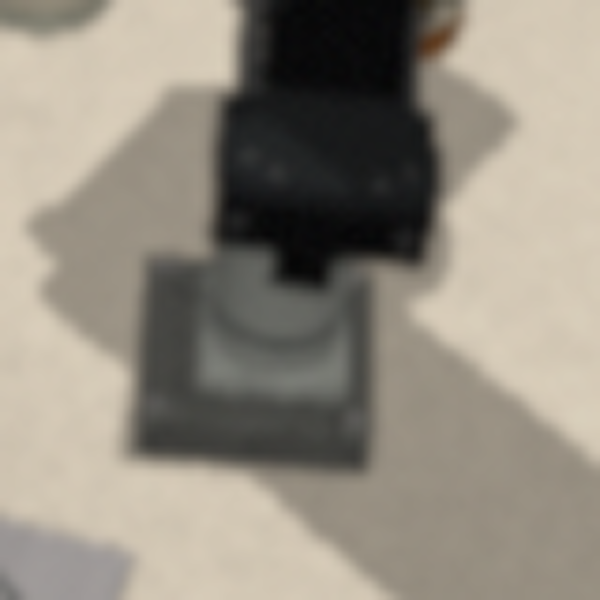

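>>> send_rows([
  [[2, -3, 0], 0],
  [[1, -2, 0], 0],
  [[0, 0, 2], 0],
  [[0, 0, 4], 0],
  [[0, 0, 3], 0],
])

```text
time_s: 11.13
position: [0.459, -0.0618, 0.0909]
tcp_rot: [[0.193, -0.98, 0.043], [-0.98, -0.194, -0.034], [0.042, -0.035, -0.999]]
force: [-0.9, 0.0, -3.3]
opening: 0.653
```

```bash
python3 - <<'E'
from st import *
s=st()
c=snap('side','s11.png')
cv2.imwrite('pics/s11z.png',cv2.resize(c['image'][205:285,290:370],(600,600),interpolation=cv2.INTER_CUBIC))
st()
E
```

```text
11.13 [ 0.459  -0.0618  0.0909] op 0.653 psi -78.88 z [ 0.0425 -0.0344 -0.9985] j [-20.9  30.6 113.7  -1.8  32.8  59.5] F [-0.9  0.  -3.3] v 5.4
11.18 [ 0.4586 -0.0617  0.0904] op 0.662 psi -78.88 z [ 0.0413 -0.034  -0.9986] j [-20.9  30.6 113.7  -1.8  32.8  59.5] F [-0.6  0.1 -4.9] v 1.1
```

View pics/s11z.png

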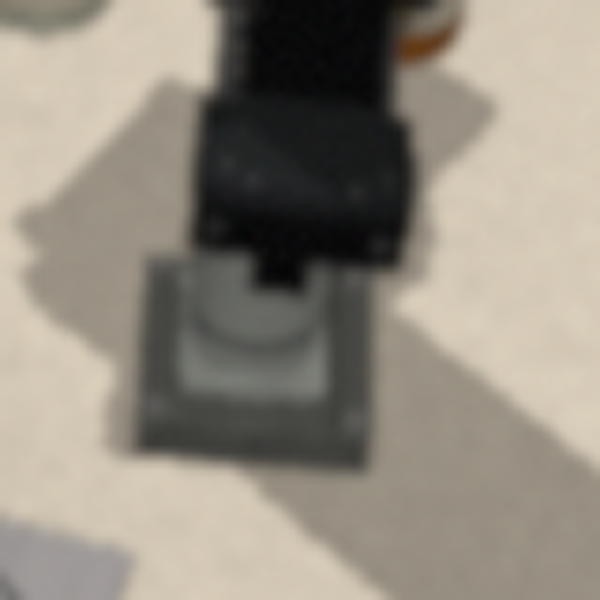

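>>> send_rows([
  [[0, 0, 3], 0],
  [[0, 0, 3], 0],
  [[0, 0, 2], 0],
  [[0, 0, 0], 0],
  [[0, 0, 0], 0],
])

```text
time_s: 11.6
position: [0.4614, -0.0621, 0.0844]
tcp_rot: [[0.191, -0.981, 0.047], [-0.981, -0.192, -0.035], [0.043, -0.04, -0.998]]
force: [-0.6, -0.7, -3.7]
opening: 0.657
```

```bash
python3 - <<'E'
from st import *
s=st()
c=snap('side','s12.png')
cv2.imwrite('pics/s12z.png',cv2.resize(c['image'][205:285,290:370],(600,600),interpolation=cv2.INTER_CUBIC))
E
```

```text
11.6 [ 0.4614 -0.0621  0.0844] op 0.657 psi -79.0 z [ 0.0473 -0.0346 -0.9983] j [-20.9  31.4 113.8  -1.7  31.6  59.5] F [-0.6 -0.7 -3.7] v 0.3
```

View pics/s12z.png

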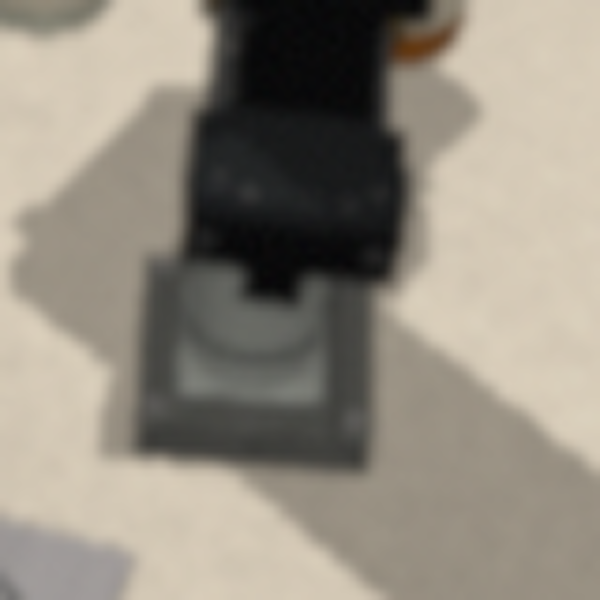

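>>> send_rows([
  [[0, 0, 2], 0],
  [[0, 0, 2], 0],
  [[0, 0, 1], 0],
  [[0, 0, 0], 0],
  [[0, 0, 0], 0],
])

```text
time_s: 12.07
position: [0.4615, -0.0622, 0.0844]
tcp_rot: [[0.189, -0.981, 0.05], [-0.981, -0.191, -0.035], [0.044, -0.043, -0.998]]
force: [-0.2, 0.1, -3.0]
opening: 0.662
```

```bash
python3 - <<'E'
from st import *
s=st()
E
```

```text
12.07 [ 0.4615 -0.0622  0.0844] op 0.662 psi -79.09 z [ 0.0504 -0.0355 -0.9981] j [-20.9  31.4 114.   -1.7  31.3  59.6] F [-0.2  0.1 -3. ] v 0.2
```

>>> send_rows([
  [[0, 0, 0], 0],
  [[0, 0, 0], 0],
  [[0, 0, 0], 0],
  [[0, 0, 0], 0],
  [[0, 0, 0], 0],
], gripper=0)

```text
time_s: 12.48
position: [0.4636, -0.0634, 0.0838]
tcp_rot: [[0.189, -0.98, 0.054], [-0.981, -0.191, -0.037], [0.047, -0.046, -0.998]]
force: [0.1, -0.2, 0.4]
opening: 0.942
```

```bash
python3 - <<'E'
from st import *
s=st()
c=snap('wrist','w13.png')
R=s['tcp_rot'];p=s['position']
for r in place_of('wrist','sleeve_mid'): print(r,atz(c,r['xy'],.115),R.T@(atz(c,r['xy'],.115)-p))
c=snap('side','s13.png')
cv2.imwrite('pics/s13z.png',cv2.resize(c['image'][165:285,270:370],(500,600),interpolation=cv2.INTER_CUBIC))
for r in place_of('side','doser'): print(r,atz(c,r['xy'],.010))
for r in place_of('side','block'): print(r,atz(c,r['xy'],.0))
E
```

```text
12.48 [ 0.4636 -0.0634  0.0838] op 0.942 psi -79.09 z [ 0.054  -0.0371 -0.9979] j [-20.9  31.5 113.8  -1.7  31.1  59.6] F [ 0.1 -0.2  0.4] v 0.4
{'xy': [289.6, 280.3], 'p': 0.97} [ 0.46844394 -0.06304443  0.115     ] [ 0.00205907 -0.00619254 -0.03085514]
{'xy': [255.6, 190.0], 'p': 0.82} [ 0.74728612 -0.27246753  0.01      ]
{'xy': [322.3, 250.8], 'p': 0.72} [ 0.46792079 -0.06924242  0.01      ]
{'xy': [324.6, 254.0], 'p': 0.71} [ 0.460014   -0.06834638  0.        ]
{'xy': [276.9, 289.8], 'p': 0.23} [0.55191269 0.10318246 0.        ]
```

View pics/w13.png

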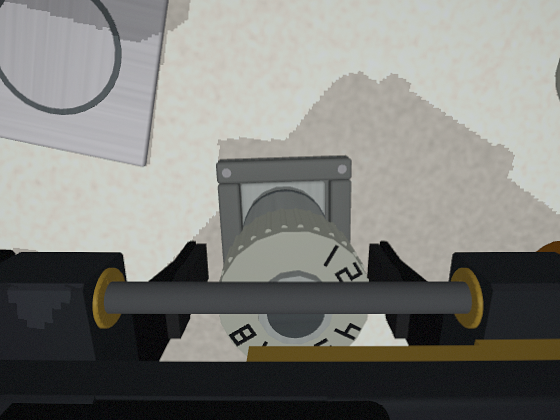

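View pics/s13z.png

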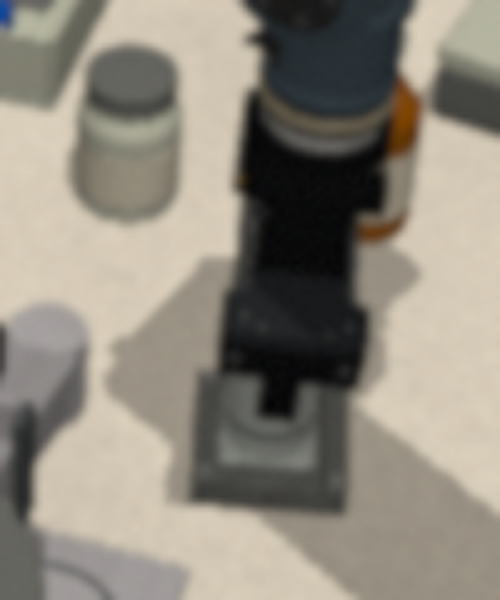

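>>> send_rows([
  [[1, -3, 0], 0],
  [[0, -2, 0], 0],
  [[0, 0, 0], 0],
  [[0, 0, 0], 0],
  [[0, 0, 0], 0],
])

```text
time_s: 13.15
position: [0.4693, -0.0633, 0.0843]
tcp_rot: [[0.189, -0.98, 0.054], [-0.981, -0.191, -0.037], [0.047, -0.046, -0.998]]
force: [0.9, -0.1, 0.5]
opening: 1.002
```

```bash
python3 - <<'E'
from st import *
s=st()
E
```

```text
13.15 [ 0.4693 -0.0633  0.0843] op 1.002 psi -79.09 z [ 0.0541 -0.0371 -0.9978] j [-20.6  31.7 113.   -1.7  31.7  59.8] F [ 0.9 -0.1  0.5] v 0.3
```

>>> send_rows([
  [[0, 0, -3], 0],
  [[0, 0, -3], 0],
  [[0, 0, 0], 0],
  [[0, 0, 0], 0],
  [[0, 0, 0], 0],
], gripper=0.6)

```text
time_s: 13.57
position: [0.4687, -0.0629, 0.0911]
tcp_rot: [[0.189, -0.98, 0.054], [-0.981, -0.191, -0.037], [0.047, -0.046, -0.998]]
force: [0.6, 0.1, -0.3]
opening: 0.707
```

>>> send_rows([
  [[0, 0, 0], 0],
  [[0, 0, 0], 0],
  [[0, 0, 0], -0.05],
  [[0, 0, 0], -0.1],
  [[0, 0, 0], -0.1],
])

```text
time_s: 13.98
position: [0.4682, -0.0617, 0.0913]
tcp_rot: [[0.43, -0.901, 0.053], [-0.901, -0.432, -0.034], [0.054, -0.033, -0.998]]
force: [0.4, 1.4, 3.0]
opening: 0.659
```

```bash
python3 - <<'E'
from st import *
s=st();print(s['moment'])
E
```

```text
13.98 [ 0.4682 -0.0617  0.0913] op 0.659 psi -64.47 z [ 0.0532 -0.0342 -0.998 ] j [-20.6  30.8 112.9  -1.4  32.8  45. ] F [0.4 1.4 3. ] v 70.4
[0.64962474 0.1524253  0.06883647]
```

>>> send_rows([
  [[0, 0, 0], -0.11],
  [[0, 0, 0], -0.11],
  [[0, 0, 0], -0.11],
  [[0, 0, 0], -0.11],
  [[0, 0, 0], -0.11],
])

```text
time_s: 14.4
position: [0.4671, -0.0599, 0.0916]
tcp_rot: [[0.851, -0.522, 0.051], [-0.521, -0.853, -0.031], [0.059, -0.0, -0.998]]
force: [0.0, 0.6, 2.5]
opening: 0.664
```

```bash
python3 - <<'E'
from st import *
s=st();print(s['moment'])
E
```

```text
14.4 [ 0.4671 -0.0599  0.0916] op 0.664 psi -31.49 z [ 0.0507 -0.0306 -0.9982] j [-20.5  30.7 112.9  -1.1  33.   11.9] F [0.  0.6 2.5] v 78.8
[0.30548057 0.10148641 0.01883803]
```

>>> send_rows([
  [[0, 0, 0], -0.11],
  [[0, 0, 0], -0.11],
  [[0, 0, 0], -0.11],
  [[0, 0, 0], -0.11],
  [[0, 0, 0], -0.11],
])

```text
time_s: 14.82
position: [0.4658, -0.0588, 0.0917]
tcp_rot: [[0.998, 0.027, 0.048], [0.028, -0.999, -0.028], [0.047, 0.03, -0.998]]
force: [-0.1, 0.1, 1.4]
opening: 0.662
```

>>> send_rows([
  [[0, 0, 0], -0.1],
  [[0, 0, 0], -0.06],
  [[0, 0, 0], 0],
  [[0, 0, 0], 0],
  [[0, 0, 0], 0],
])

```text
time_s: 15.23
position: [0.4653, -0.0586, 0.0918]
tcp_rot: [[0.98, 0.193, 0.047], [0.195, -0.98, -0.028], [0.04, 0.036, -0.999]]
force: [-0.2, 0.4, 1.5]
opening: 0.663
```

```bash
python3 - <<'E'
from st import *
s=st();print(s['moment'])
c=snap('wrist','w14.png')
E
```

```text
15.23 [ 0.4653 -0.0586  0.0918] op 0.663 psi 11.23 z [ 0.0467 -0.0279 -0.9985] j [-20.5  30.7 113.   -1.   33.3 -30.8] F [-0.2  0.4  1.5] v 0.9
[ 0.1104451  -0.02302163 -0.07910151]
```

View pics/w14.png

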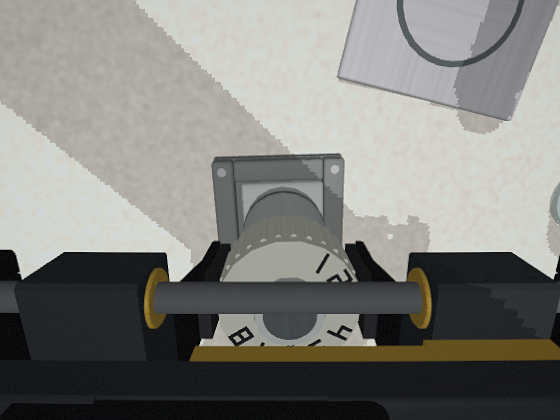

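>>> send_rows([
  [[0, 0, 0], 0],
  [[0, 0, 0], 0],
  [[0, 0, 0], 0],
  [[0, 0, 0], 0],
  [[0, 0, 0], 0],
], gripper=0)

```text
time_s: 15.7
position: [0.4655, -0.0589, 0.0916]
tcp_rot: [[0.98, 0.192, 0.047], [0.193, -0.981, -0.028], [0.041, 0.037, -0.998]]
force: [0.2, -0.0, -0.3]
opening: 0.945
```

>>> send_rows([
  [[0, 0, 0], 0],
  [[0, 0, -15], 0],
  [[0, 0, -25], 0],
  [[0, 20, -30], 0],
  [[0, 25, -25], 0],
])

```text
time_s: 16.12
position: [0.4632, -0.0958, 0.1848]
tcp_rot: [[0.98, 0.197, 0.028], [0.197, -0.98, -0.02], [0.023, 0.025, -0.999]]
force: [1.2, -0.1, 0.2]
opening: 0.998
```

```bash
python3 - <<'E'
from st import *
s=st()
c=snap('wrist','w15.png')
s=st()
E
```

```text
16.12 [ 0.4632 -0.0958  0.1848] op 0.998 psi 11.39 z [ 0.0276 -0.0196 -0.9994] j [-25.   21.3 107.   -0.5  49.8 -36.1] F [ 1.2 -0.1  0.2] v 56.9
16.17 [ 0.4684 -0.1017  0.1895] op 1.0 psi 11.32 z [ 0.0394 -0.0278 -0.9988] j [-25.3  21.  106.4  -0.6  49.9 -36.2] F [ 2.7 -2.4  2.4] v 11.1
```

View pics/w15.png

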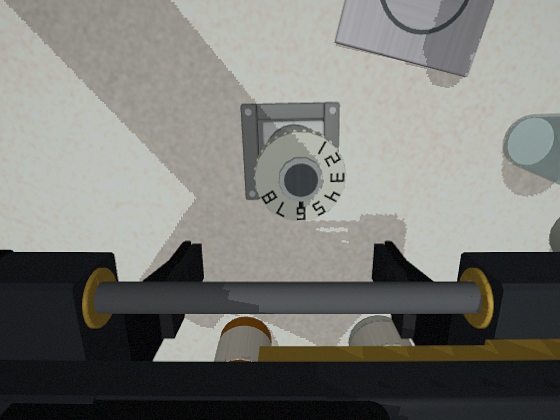

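Index dash at (301,204) stands at 6; the doser stands in the block. With the tool straight down, the gripper's body would hit the spout at the ring mark, so I need the tool tilted outward; I test whether that comes about at the reach limit.

>>> send_rows([
  [[30, 6, -20], 0],
  [[35, 7, -20], 0],
  [[35, 7, -20], 0],
  [[35, 7, -20], 0],
  [[35, 7, -20], 0],
])

```text
time_s: 16.58
position: [0.6287, -0.0985, 0.2936]
tcp_rot: [[0.982, 0.187, 0.02], [0.188, -0.982, -0.022], [0.016, 0.025, -1.0]]
force: [0.5, -0.1, -0.3]
opening: 1.001
```

>>> send_rows([
  [[38, 8, -10], 0],
  [[38, 8, 0], 0],
  [[38, 8, 0], 0],
  [[38, 8, 0], 0],
  [[38, 8, 0], 0],
])

```text
time_s: 17.0
position: [0.832, -0.101, 0.3168]
tcp_rot: [[0.982, 0.186, 0.032], [0.187, -0.982, -0.026], [0.026, 0.031, -0.999]]
force: [1.6, -0.4, 1.2]
opening: 0.998
```

```bash
python3 - <<'E'
from st import *
s=st()
E
```

```text
17.0 [ 0.832  -0.101   0.3168] op 0.998 psi 10.78 z [ 0.0318 -0.0258 -0.9992] j [-14.2  45.2  37.9  -1.   94.8 -25. ] F [ 1.6 -0.4  1.2] v 111.6
```

>>> send_rows([
  [[38, 8, 0], 0],
  [[38, 8, 0], 0],
  [[38, 8, 0], 0],
  [[38, 8, 0], 0],
  [[38, 8, 0], 0],
])

```text
time_s: 17.42
position: [0.9403, -0.0954, 0.2774]
tcp_rot: [[0.98, 0.185, 0.074], [0.188, -0.982, -0.027], [0.068, 0.041, -0.997]]
force: [-0.2, -0.5, 0.2]
opening: 0.997
```

```bash
python3 - <<'E'
from st import *
s=st()
E
```

```text
17.42 [ 0.9403 -0.0954  0.2774] op 0.997 psi 10.84 z [ 0.074  -0.0273 -0.9969] j [-12.3  59.6  12.7  -0.6 103.2 -23.3] F [-0.2 -0.5  0.2] v 19.4
```

>>> send_rows([
  [[38, 8, 0], 0],
  [[38, 8, 0], 0],
  [[38, 8, 0], 0],
  [[38, 8, 0], 0],
  [[38, 8, 0], 0],
])

```text
time_s: 17.83
position: [0.9876, -0.0847, 0.2368]
tcp_rot: [[0.967, 0.181, 0.18], [0.19, -0.981, -0.034], [0.17, 0.067, -0.983]]
force: [1.0, 0.5, 0.2]
opening: 1.001
```

```bash
python3 - <<'E'
from st import *
s=st()
E
```

```text
17.83 [ 0.9876 -0.0847  0.2368] op 1.001 psi 11.12 z [ 0.1798 -0.0343 -0.9831] j [-11.4  62.4  12.6   0.1  94.4 -22.1] F [1.  0.5 0.2] v 20.3
```

The out-of-reach push tilts the tool outward (10.5° now), so this works; I continue, with some upward shift.

>>> send_rows([
  [[32, 6, -24], 0],
  [[32, 6, -24], 0],
  [[32, 6, -24], 0],
  [[32, 6, -24], 0],
  [[32, 6, -24], 0],
])

```text
time_s: 18.25
position: [0.9878, -0.0686, 0.3376]
tcp_rot: [[0.944, 0.175, 0.278], [0.193, -0.98, -0.039], [0.266, 0.091, -0.96]]
force: [0.1, 0.0, 1.0]
opening: 0.999
```

```bash
python3 - <<'E'
from st import *
s=st()
E
```

```text
18.25 [ 0.9878 -0.0686  0.3376] op 0.999 psi 11.55 z [ 0.2784 -0.0393 -0.9597] j [-10.6  56.6  12.5   0.7  94.6 -21.3] F [0.1 0.  1. ] v 17.4
```

>>> send_rows([
  [[38, 7, 0], 0],
  [[38, 7, 0], 0],
  [[38, 7, 0], 0],
  [[38, 7, 0], 0],
  [[38, 7, 0], 0],
])

```text
time_s: 18.67
position: [1.0251, -0.0562, 0.3808]
tcp_rot: [[0.888, 0.16, 0.432], [0.201, -0.978, -0.051], [0.414, 0.132, -0.901]]
force: [-0.2, -1.3, 0.1]
opening: 1.002
```

```bash
python3 - <<'E'
from st import *
s=st()
E
```

```text
18.67 [ 1.0251 -0.0562  0.3808] op 1.002 psi 12.75 z [ 0.4317 -0.0507 -0.9006] j [ -9.7  55.   12.5   1.3  86.8 -20.5] F [-0.2 -1.3  0.1] v 17.7
```

>>> send_rows([
  [[38, 7, 0], 0],
  [[38, 7, 0], 0],
  [[38, 7, 0], 0],
  [[38, 7, 0], 0],
  [[38, 7, 0], 0],
])

```text
time_s: 19.08
position: [1.0527, -0.0445, 0.4347]
tcp_rot: [[0.813, 0.142, 0.565], [0.21, -0.976, -0.057], [0.543, 0.164, -0.823]]
force: [-0.5, 0.8, -0.1]
opening: 1.0
```

>>> send_rows([
  [[38, 7, 5], 0],
  [[38, 7, 5], 0],
  [[38, 7, 5], 0],
  [[38, 7, 5], 0],
  [[38, 7, 5], 0],
])

```text
time_s: 19.5
position: [1.0801, -0.035, 0.4759]
tcp_rot: [[0.727, 0.122, 0.676], [0.218, -0.974, -0.059], [0.651, 0.19, -0.735]]
force: [-0.2, 0.2, -0.8]
opening: 1.0
```

```bash
python3 - <<'E'
from st import *
s=st()
E
```

```text
19.5 [ 1.0801 -0.035   0.4759] op 1.0 psi 16.69 z [ 0.676  -0.0586 -0.7345] j [ -8.4  52.1  12.5   2.5  72.7 -19.5] F [-0.2  0.2 -0.8] v 15.8
```

```bash
cat > kin.py <<'E'
import numpy as np
from scipy.optimize import least_squares
D=[([-86.144,30.224,82.088,0,67.689,-10.227],[.15206,-.60547,.22159]),
([-27.639,31.635,79.72,-.655,68.207,55.524],[.61165,-.19866,.22049]),
([-23.0646,37.1627,77.502,-.9618,64.879,60.693],[.65443,-.16306,.17023]),
([-22.29,41.11,81.59,-1.08,56.87,62.08],[.64808,-.1509,.10415]),
([-22.28,32.95,97.71,-1.23,48.12,57.05],[.5483,-.11,.1205]),
([-20.9,31.4,113.8,-1.7,31.6,59.5],[.4614,-.0621,.0844]),
([-20.5,30.7,113,-1,33.3,-30.8],[.4653,-.0586,.0918]),
([-14.2,45.2,37.9,-1,94.8,-25],[.832,-.101,.3168]),
([-12.3,59.6,12.7,-.6,103.2,-23.3],[.9403,-.0954,.2774]),
([-11.4,62.4,12.6,.1,94.4,-22.1],[.9876,-.0847,.2368]),
([-10.6,56.6,12.5,.7,94.6,-21.3],[.9878,-.0686,.3376]),
([-9.7,55,12.5,1.3,86.8,-20.5],[1.0251,-.0562,.3808]),
([-8.4,52.1,12.5,2.5,72.7,-19.5],[1.0801,-.035,.4759])]
rad=np.radians
def Rz(a): c,s=np.cos(a),np.sin(a); return np.array([[c,-s,0],[s,c,0],[0,0,1.]])
def Ry(a): c,s=np.cos(a),np.sin(a); return np.array([[c,0,s],[0,1,0],[-s,0,c]])
def fk(q,p):
    q=rad(np.array(q,float)); h,A,B,phi,L,off,r0=p
    # arm axis along z rotated by pitch; 
    R1=Rz(q[0]); R2=R1@Ry(q[1]); R3=R2@Ry(q[2]+0*phi)
    P=R1@np.array([r0,off,h])+R2@np.array([0,0,A])+R3@np.array([phi,0,B])
    R4=R3@Rz(q[3]); R5=R4@Ry(q[4]); R6=R5@Rz(q[5])
    return P+R5@np.array([0,0,L]),R6
if __name__=='__main__':
    f=lambda p:np.concatenate([fk(q,p)[0]-x for q,x in D])
    r=least_squares(f,[.25,.4,.4,0,.25,.1,0]); print(np.round(r.x,4),np.abs(r.fun).max()); np.save('kp.npy',r.x)
    print(fk(D[-1][0],r.x))
E
python3 kin.py
```

```text
[2.742e-01 5.878e-01 3.914e-01 1.144e-01 3.053e-01 1.109e-01 4.000e-04] 0.0007801970635460398
(array([ 1.08037834, -0.03455572,  0.47572508]), array([[-0.72619491, -0.12197005,  0.67658278],
       [-0.21751048,  0.97434441, -0.05781136],
       [-0.6521734 , -0.18914616, -0.73409372]]))
```

```bash
cat >> kin.py <<'E'
KP=np.load('kp.npy') if __import__('os').path.exists('kp.npy') else None
lo=[-176.69,-43.24,12.49,-82,0,-163.58];hi=[176.69,126.21,139.97,262,151.66,163.58]
def ik(pos,z,q0=(0,20,120,0,0,-90)):
    best=None
    for s in ([0,30,110,0,5,-90],[0,50,130,0,20,-90],[0,0,130,0,20,-90],q0):
        f=lambda q:np.concatenate([(fk(q,KP)[0]-pos)*10,(fk(q,KP)[1][:,2]-z)])
        r=least_squares(f,np.clip(s,np.array(lo)+1,np.array(hi)-1),bounds=(lo,hi))
        if best is None or r.cost<best.cost: best=r
    return best
E
python3 - <<'E'
from kin import *
for nm,g in(('block',np.array([.4635,-.064,.091])),('pad',np.array([.55,.103,.083]))):
  for th in(40,45,50,55):
   for hd in(-5,10,20):
    t=rad(th);h=rad(hd);z=np.array([np.sin(t)*np.cos(h),np.sin(t)*np.sin(h),-np.cos(t)])
    r=ik(g+.019*z,z); print(nm,th,hd,round(r.cost,6),np.round(r.x,1))
E
```

```text
block 40 -5 0.000218 [-32.3  44.1 140.  154.6  42.5 -90. ]
block 40 10 0.0 [-40.6  44.2 138.6 131.8  41.8 -90. ]
block 40 20 0.0 [-44.1  42.9 135.5 114.2  39.3 -90. ]
block 45 -5 0.004704 [-32.8  44.4 140.  153.5  43.8 -90. ]
block 45 10 0.000599 [-43.4  47.3 140.  130.6  48.  -90. ]
block 45 20 0.0 [-47.4  47.3 137.9 117.1  47.2 -90. ]
block 50 -5 0.014953 [-33.6  44.9 140.  151.9  45.1 -90. ]
block 50 10 0.004269 [-46.5  49.5 140.  125.7  51.6 -90. ]
block 50 20 0.0 [-50.6  52.4 139.9 118.   55.  -90. ]
block 55 -5 0.030854 [-35.   45.4 140.  149.1  46.6 -90. ]
block 55 10 0.010181 [-50.1  52.8 140.  120.4  56.4 -90. ]
block 55 20 0.000534 [-53.8  56.  140.  114.1  59.7 -90. ]
pad 40 -5 0.0 [  1.3  42.3 125.2 188.7  27.5 -90. ]
pad 40 10 0.0 [ -6.3  42.4 126.6 158.6  29.6 -90. ]
pad 40 20 0.0 [-10.9  42.3 126.1 139.5  30.6 -90. ]
pad 45 -5 0.049613 [  1.8  36.8 115.7 -82.    4.9 -90. ]
pad 45 10 0.0 [ -7.1  45.7 129.5 161.3  40.4 -90. ]
pad 45 20 0.0 [-12.5  45.5 128.9 144.1  40.4 -90. ]
pad 50 -5 0.0 [  1.9  49.  130.1 187.   49.1 -90. ]
pad 50 10 0.0 [ -8.   49.7 132.2 162.4  51.7 -90. ]
pad 50 20 0.0 [-14.1  49.4 131.4 146.3  50.7 -90. ]
pad 55 -5 0.0 [  2.2  53.2 132.1 186.8  60.2 -90. ]
pad 55 10 0.0 [ -8.9  54.4 134.4 162.7  63.3 -90. ]
pad 55 20 0.0 [-15.7  53.9 133.5 147.   61.1 -90. ]
```

```bash
python3 - <<'E'
from kin import *
for nm,g in(('block',np.array([.4635,-.064,.091])),('pad',np.array([.55,.103,.083]))):
  for th in(40,45,50,60):
   for hd in(180,200,160):
    t=rad(th);h=rad(hd);z=np.array([np.sin(t)*np.cos(h),np.sin(t)*np.sin(h),-np.cos(t)])
    r=ik(g+.019*z,z,(0,50,50,0,130,90)); print(nm,th,hd,round(r.cost,6),np.round(r.x,1))
# simulate limit behaviour
def sim(q,stepworld,n,w=0.3):
    q=np.array(q,float)
    for i in range(n):
        p,R=fk(q,KP); tgt=p+np.array(stepworld(R) if callable(stepworld) else stepworld)
        def f(x):
            p2,R2=fk(x,KP); 
            e=R2@R.T; 
            return np.concatenate([(p2-tgt),w*.5*np.array([e[2,1]-e[1,2],e[0,2]-e[2,0],e[1,0]-e[0,1]]),1e-4*rad(x-q)])
        r=least_squares(f,np.clip(q,np.array(lo)+.01,np.array(hi)-.01),bounds=(lo,hi))
        q=r.x
        p,R=fk(q,KP); print(np.round(q,1),np.round(p,3),np.round(R[:,2],3))
    return q
print('outward check')
q=sim([-12.3,59.6,12.7,-.6,103.2,-23.3],[.038,0,0],5)
print('inward')
q=sim([-8.4,52.1,12.5,2.5,72.7,-19.5],[-.04,0,0],25)
E
```

```text
block 40 180 0.0 [-15.5  48.3  85.7  -9.9  84.9 -90. ]
block 40 200 0.0 [-10.1  47.7  88.  -19.1  80.8 -90. ]
block 40 160 0.0 [-21.1  48.3  86.   -0.7  85.7 -90. ]
block 45 180 0.0 [-15.   50.7  82.9 -10.6  90.4 -90. ]
block 45 200 0.0 [ -9.3  50.   85.4 -20.3  86.  -90. ]
block 45 160 0.0 [-21.1  50.6  83.2  -0.8  91.2  90. ]
block 50 180 0.0 [-14.7  53.1  80.2 -11.2  95.6 -90. ]
block 50 200 0.0 [ -8.6  52.3  82.9 -21.5  91.  -90. ]
block 50 160 0.0 [-21.1  53.   80.5  -0.8  96.4 -90. ]
block 60 180 0.0 [-14.1  58.   75.3 -12.6 105.6  90. ]
block 60 200 0.0 [ -7.5  57.2  78.2 -24.  100.6 -90. ]
block 60 160 0.0 [-21.   57.9  75.6  -0.9 106.5 -90. ]
pad 40 180 0.0 [ -0.6  54.1  70.7  -0.4  95.3 -90. ]
pad 40 200 0.0 [  4.3  54.1  70.6 -10.   94.2 -90. ]
pad 40 160 0.0 [ -5.6  53.   73.7   9.2  92.4 -90. ]
pad 45 180 0.0 [ -0.6  56.5  67.5  -0.4 101.1 -90. ]
pad 45 200 0.0 [  4.7  56.5  67.4 -10.9  99.9 -90. ]
pad 45 160 0.0 [ -6.   55.3  70.8   9.9  97.9 -90. ]
pad 50 180 0.0 [ -0.6  58.9  64.4  -0.5 106.7 -90. ]
pad 50 200 0.0 [  5.   59.   64.3 -11.8 105.5 -90. ]
pad 50 160 0.0 [
[... 2072 characters left out ...]
-29.7 115.4  33.   66.1 -69.3] [ 0.36  -0.035  0.476] [ 0.677 -0.058 -0.734]
[-83.  -39.9 117.2  41.7  91.4 -88.9] [ 0.32  -0.035  0.476] [ 0.677 -0.058 -0.734]
[-101.4  -43.2  115.7   41.6  108.2  -99.6] [ 0.302 -0.04   0.476] [ 0.635 -0.042 -0.771]
[-111.7  -43.2  114.2   38.6  117.4 -108.1] [ 0.282 -0.049  0.476] [ 0.592 -0.011 -0.806]
[-126.7  -43.2  113.2   33.2  128.3 -122.9] [ 0.256 -0.061  0.476] [ 0.558  0.03  -0.829]
[-145.5  -43.2  112.8   21.8  138.4 -146.3] [ 0.224 -0.073  0.476] [ 0.539  0.07  -0.839]
[-156.2  -41.2  112.6   11.3  139.9 -163.6] [ 0.187 -0.081  0.476] [ 0.53   0.096 -0.843]
[-154.3  -36.2  111.9    9.5  135.5 -163.6] [ 0.152 -0.089  0.476] [ 0.519  0.122 -0.846]
```

```bash
cat >> kin.py <<'E'
def sim(q,step,n,w=0.3,show=1):
    q=np.array(q,float)
    for i in range(n):
        p,R=fk(q,KP); tgt=p+np.array(step)
        def f(x):
            p2,R2=fk(x,KP); e=R2@R.T
            return np.concatenate([(p2-tgt),w*.5*np.array([e[2,1]-e[1,2],e[0,2]-e[2,0],e[1,0]-e[0,1]]),1e-4*rad(x-q)])
        r=least_squares(f,np.clip(q,np.array(lo)+.01,np.array(hi)-.01),bounds=(lo,hi)); q=r.x
        p,R=fk(q,KP)
        if (i+1)%show==0: print(np.round(q,1),np.round(p,3),np.round(R[:,2],3))
    return q
E
python3 - <<'E'
from kin import *
for nm,g in(('block',np.array([.4635,-.064,.091])),('pad',np.array([.55,.103,.083]))):
  for th in(45,55):
   for hd in(60,90,110,130,150):
    t=rad(th);h=rad(hd);z=np.array([np.sin(t)*np.cos(h),np.sin(t)*np.sin(h),-np.cos(t)])
    r=ik(g+.019*z,z,(-40,50,100,60,50,-40)); print(nm,th,hd,round(r.cost,6),np.round(r.x,1))
print('inner limit sim')
q=[-8.4,52.1,12.5,2.5,72.7,-19.5]
q=sim(q,[-.04,.008,0],18,show=18)
for dz in(-.01,):
  q=sim(q,[-.03,0,dz],24,show=2)
E
```

```text
block 45 60 0.0 [-48.2  43.4 118.1  57.2  53.1 -90. ]
block 45 90 0.0 [-41.9  45.3 103.5  34.4  68.8 -40. ]
block 45 110 0.0 [-36.3  47.2  95.2  23.6  78.4 -90. ]
block 45 130 0.0 [-30.4  49.   88.7  13.8  85.7 -40. ]
block 45 150 0.0 [-24.2  50.3  84.4   4.1  90.2 -40. ]
block 55 60 0.0 [-52.3  48.6 117.7  60.   61.1 -90. ]
block 55 90 0.0 [-44.4  49.9 101.1  36.9  77.1 -40. ]
block 55 110 0.0 [-38.   51.8  91.7  25.7  87.3 -90. ]
block 55 130 0.0 [-31.3  53.7  84.2  15.3  95.4 -90. ]
block 55 150 0.0 [-24.5  55.1  79.4   4.6 100.4 -90. ]
pad 45 60 0.0 [-23.3  44.7 115.2  76.7  46.2 -90. ]
pad 45 90 0.0 [-21.7  46.9 100.   47.3  63.3 -90. ]
pad 45 110 0.0 [-18.2  49.4  89.9  35.   75.5 -90. ]
pad 45 130 0.0 [-13.7  52.1  80.8  24.8  86.4 -90. ]
pad 45 150 0.0 [ -8.7  54.4  73.5  15.   94.9 -90. ]
pad 55 60 0.0 [-27.5  49.7 116.6  83.   55.5 -90. ]
pad 55 90 0.0 [-24.8  51.1  98.9  51.9  71.  -90. ]
pad 55 110 0.0 [-20.5  53.6  87.3  38.8  83.7 -90. ]
pad 55 130 0.0 [-15.3  56.4  76.9  27.9  95.5 -90. ]
pad 55 150 0.0 [ -9.6  59.   68.5  17.2 105.  -40. ]
inner limit sim
[  5.8 -22.5
[... 388 characters left out ...]
734]
[104.1 -17.3 126.3 -40.   88.2 100.4] [0.06  0.109 0.376] [ 0.677 -0.058 -0.734]
[121.1  -8.4 124.6 -33.4  91.9 117.3] [0.    0.109 0.356] [ 0.677 -0.058 -0.734]
[ 1.324e+02 -1.000e-01  1.216e+02 -2.750e+01  9.240e+01  1.284e+02] [-0.06   0.109  0.336] [ 0.677 -0.058 -0.734]
[140.2   7.4 117.4 -22.9  92.2 135.8] [-0.12   0.109  0.316] [ 0.677 -0.058 -0.734]
[145.9  14.1 112.3 -19.3  92.4 140.7] [-0.18   0.109  0.296] [ 0.677 -0.058 -0.734]
[150.3  20.3 106.3 -16.6  93.2 144.1] [-0.24   0.109  0.276] [ 0.677 -0.058 -0.734]
[153.6  26.2  99.7 -14.5  94.7 146.5] [-0.3    0.109  0.256] [ 0.677 -0.058 -0.734]
[156.3  31.7  92.4 -12.7  96.9 148.2] [-0.36   0.109  0.236] [ 0.677 -0.058 -0.734]
```

View pics/s13.png

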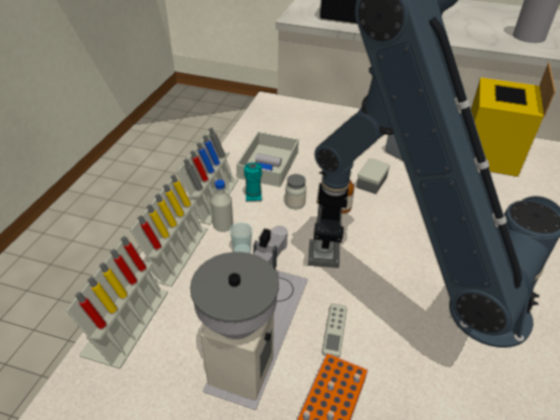

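```bash
python3 - <<'E'
from kin import *
q=[-8.4,52.1,12.5,2.5,72.7,-19.5]
print('A');q=sim(q,[-.026,.031,.002],20,show=5)
print('B');q=sim(q,[-.0395,.004,0],20,show=5)
print('C');q=sim(q,[-.028,.028,0],34,show=3)
E
```

```text
A
[ 2.1 35.6 44.  -5.6 57.9 -8.1] [0.95  0.12  0.486] [ 0.677 -0.058 -0.734]
[ 16.1  27.4  57.2 -17.1  55.9   9.4] [0.82  0.275 0.496] [ 0.677 -0.058 -0.734]
[ 33.1  25.1  59.5 -28.1  62.4  27.6] [0.69  0.43  0.506] [ 0.677 -0.058 -0.734]
[ 50.5  29.   51.5 -35.3  74.9  41. ] [0.56  0.585 0.516] [ 0.677 -0.058 -0.734]
B
[ 66.   23.2  61.1 -40.4  81.5  55.7] [0.363 0.605 0.516] [ 0.677 -0.058 -0.734]
[ 83.7  23.4  60.8 -42.8  93.4  68.8] [0.165 0.625 0.516] [ 0.677 -0.058 -0.734]
[100.7  29.6  50.5 -43.4 107.8  78.5] [-0.032  0.645  0.516] [ 0.677 -0.058 -0.734]
[114.7  42.3  27.  -46.1 124.9  80.8] [-0.23   0.665  0.516] [ 0.677 -0.058 -0.734]
C
[117.8  50.6  12.5 -48.9 125.2  77.7] [-0.293  0.719  0.496] [ 0.671  0.047 -0.74 ]
[120.6  52.5  12.5 -47.2 115.9  81.8] [-0.343  0.759  0.469] [ 0.638  0.218 -0.739]
[122.6  54.4  12.5 -46.1 105.7  85. ] [-0.394  0.802  0.445] [ 0.576  0.385 -0.721]
[124.   56.5  12.5 -45.3  94.7  87.6] [-0.444  0.847  0.424] [ 0.489  0.541 -0.684]
[124.7  58.7  12.5 -44.7  83.   89.7] [-0.494  0.892  0.405] [ 0.379  0.68  -0.628]
[124.9  61.2  12.5 -44.3  70.6  91.4] [-0.543  0.936  0.388] [ 0.25   0.794 -0.554]
[124.5  63.9  12.5 -44.   57.6  92.7] [-0.588  0.977  0.372] [ 0.108  0.879 -0.464]
[123.6  66.7  12.5 -43.6  44.4  93.6] [-0.629  1.01   0.357] [-0.04   0.931 -0.363]
[122.6  69.4  12.5 -42.9  31.7  93.9] [-0.663  1.034  0.344] [-0.182  0.948 -0.26 ]
[121.6  71.8  12.5 -41.4  20.5  93. ] [-0.69   1.046  0.332] [-0.304  0.938 -0.168]
[120.9  73.6  12.5 -37.9  12.   89.9] [-0.71   1.048  0.323] [-0.397  0.913 -0.097]
```

```bash
python3 - <<'E'
from kin import *
q0=[114.7,42.3,27,-46.1,124.9,80.8]
for d in([-.04,.0,0],[-.04,0,-.015],[-.028,.028,-.02]):
    print(d);sim(q0,d,28,show=4)
# intermediate: continue B with less y
print('B2'); q=sim([83.7,23.4,60.8,-42.8,93.4,68.8],[-.036,-.012,0],12,show=4); print('push');sim(q,[-.036,.012,0],24,show=4)
for th in(50,55,60,65):
   for hd in(70,80,95):
    t=rad(th);h=rad(hd);z=np.array([np.sin(t)*np.cos(h),np.sin(t)*np.sin(h),-np.cos(t)])
    for nm,g in(('block',np.array([.4635,-.064,.091])),('pad',np.array([.55,.103,.083]))):
     r=ik(g+.019*z,z,(-30,50,100,50,60,-40)); print(nm,th,hd,round(r.cost,6),np.round(r.x,1))
E
```

```text
[-0.04, 0.0, 0]
[124.6  50.2  12.5 -48.6 131.8  82.7] [-0.371  0.644  0.501] [ 0.669  0.016 -0.743]
[133.5  51.9  12.5 -45.7 127.2  92.3] [-0.486  0.603  0.47 ] [ 0.622  0.173 -0.763]
[141.2  53.6  12.5 -43.3 119.8 100.5] [-0.593  0.567  0.44 ] [ 0.527  0.34  -0.779]
[147.6  55.4  12.5 -41.8 110.1 107.3] [-0.694  0.536  0.411] [ 0.383  0.498 -0.778]
[152.5  57.6  12.5 -41.   98.5 112.7] [-0.793  0.511  0.385] [ 0.197  0.629 -0.752]
[156.1  60.2  12.5 -40.8  85.1 117. ] [-0.889  0.49   0.362] [-0.016  0.719 -0.694]
[158.4  63.1  12.5 -41.   70.3 120.4] [-0.981  0.471  0.342] [-0.241  0.759 -0.605]
[-0.04, 0, -0.015]
[124.3  53.7  12.5 -46.4 131.6  85.9] [-0.381  0.656  0.45 ] [ 0.672 -0.024 -0.74 ]
[132.7  58.2  12.5 -41.  126.1  98.1] [-0.505  0.621  0.37 ] [ 0.63   0.099 -0.77 ]
[139.9  62.4  12.5 -36.7 117.4 108.2] [-0.617  0.587  0.292] [ 0.54   0.239 -0.807]
[145.7  66.4  12.5 -33.8 106.  116.3] [-0.722  0.556  0.217] [ 0.399  0.376 -0.837]
[150.3  70.5  12.5 -32.2  92.4 122.6] [-0.822  0.528  0.146] [ 0.211  0.493 -0.844]
[153.7  74.9  12.5 -31.5  76.9 127.7] [-0.917  0.503  0.0
[... 2054 characters left out ...]
 79.8 -90. ]
pad 55 95 0.0 [-23.8  51.6  95.9  48.2  74.2 -90. ]
block 60 70 0.0 [-51.4  51.3 111.1  51.8  70.1 -90. ]
pad 60 70 0.0 [-28.9  52.3 110.8  72.3  63.9 -90. ]
block 60 80 0.0 [-48.5  51.6 105.3  44.4  75.6 -40. ]
pad 60 80 0.0 [-27.7  52.6 104.5  62.1  69.  -90. ]
block 60 95 0.0 [-43.8  52.7  97.2  35.   83.9 -90. ]
pad 60 95 0.0 [-25.   53.9  95.1  50.   78.1 -90. ]
block 65 70 0.0 [-52.6  54.  110.2  52.5  74.1 -90. ]
pad 65 70 0.0 [-30.3  55.  110.5  73.6  68.4 -90. ]
block 65 80 0.0 [-49.5  54.2 104.2  45.3  79.6 -40. ]
pad 65 80 0.0 [-28.9  55.1 103.9  63.6  73.2 -90. ]
block 65 95 0.0 [-44.5  55.2  95.8  36.1  88.  -90. ]
pad 65 95 0.0 [-26.   56.2  94.2  51.7  82.1 -90. ]
```

Tilt of 43° achieved, but a fitted arm model shows that heading outward is not reachable near the ring; heading +y (approach from the open −y side) is. I swing the arm round to the left/back and push out of reach there to tilt it that way.

>>> send_rows([
  [[-11, -33, -21], 0],
  [[-11, -33, -21], 0],
  [[-11, -33, -21], 0],
  [[-11, -33, -21], 0],
  [[-11, -33, -21], 0],
])

```text
time_s: 19.92
position: [0.9533, 0.1104, 0.4731]
tcp_rot: [[0.729, 0.106, 0.676], [0.208, -0.976, -0.071], [0.652, 0.192, -0.734]]
force: [1.2, -0.1, 1.1]
opening: 1.002
```

>>> send_rows([
  [[-11, -33, -21], 0],
  [[-11, -33, -21], 0],
  [[-11, -33, -21], 0],
  [[-11, -33, -21], 0],
  [[-11, -33, -21], 0],
])

```text
time_s: 20.33
position: [0.82, 0.271, 0.4862]
tcp_rot: [[0.724, 0.105, 0.682], [0.206, -0.976, -0.068], [0.658, 0.19, -0.728]]
force: [-0.1, 0.4, -0.4]
opening: 1.0
```

```bash
cat >> st.py <<'E'
def tw(*ds):
    R=np.array(bot.read_state()['tcp_rot'])
    for d in ds: print(d,'->',np.round(R.T@np.array(d,float),1))
E
python3 - <<'E'
from st import *
s=st(); print(np.round(s['tcp_rot'],3).tolist()); tw((-26,31,2),(-39,4,0))
E
```

```text
20.33 [0.82   0.271  0.4862] op 1.0 psi 15.9 z [ 0.6819 -0.068  -0.7283] j [ 16.1  27.4  58.8 -18.3  54.1  11.1] F [-0.1  0.4 -0.4] v 47.3
[[0.724, 0.105, 0.682], [0.206, -0.976, -0.068], [0.658, 0.19, -0.728]]
(-26, 31, 2) -> [-11.1 -32.6 -21.3]
(-39, 4, 0) -> [-27.4  -8.  -26.9]
```

>>> send_rows([
  [[-11, -33, -21], 0],
  [[-11, -33, -21], 0],
  [[-11, -33, -21], 0],
  [[-11, -33, -21], 0],
  [[-11, -33, -21], 0],
])

```text
time_s: 20.75
position: [0.6874, 0.4312, 0.5004]
tcp_rot: [[0.717, 0.106, 0.689], [0.203, -0.977, -0.062], [0.667, 0.184, -0.722]]
force: [1.2, 0.6, 0.4]
opening: 0.997
```

>>> send_rows([
  [[-15, -30, -22], 0],
  [[-19, -24, -25], 0],
  [[-23, -17, -26], 0],
  [[-27, -10, -26], 0],
  [[-27, -10, -27], 0],
])

```text
time_s: 21.17
position: [0.5051, 0.5152, 0.5028]
tcp_rot: [[0.71, 0.112, 0.695], [0.201, -0.978, -0.048], [0.675, 0.174, -0.717]]
force: [0.7, 0.4, 0.8]
opening: 1.002
```

>>> send_rows([
  [[-27, -8, -27], 0],
  [[-27, -8, -27], 0],
  [[-27, -8, -27], 0],
  [[-27, -8, -27], 0],
  [[-27, -8, -27], 0],
])

```text
time_s: 21.58
position: [0.3008, 0.5358, 0.5043]
tcp_rot: [[0.707, 0.117, 0.698], [0.197, -0.98, -0.036], [0.679, 0.163, -0.715]]
force: [-0.3, 1.4, -0.0]
opening: 1.002
```

```bash
python3 - <<'E'
from st import *
s=st(); tw((-39,4,0)); snap('wrist','w20.png'); snap('side','s20.png')
E
```

```text
21.58 [0.3008 0.5358 0.5043] op 1.002 psi 15.57 z [ 0.6978 -0.0357 -0.7154] j [ 69.3  15.   75.8 -43.   77.1  64.2] F [-0.3  1.4 -0. ] v 49.4
(-39, 4, 0) -> [-26.8  -8.5 -27.4]
```

View pics/s20.png

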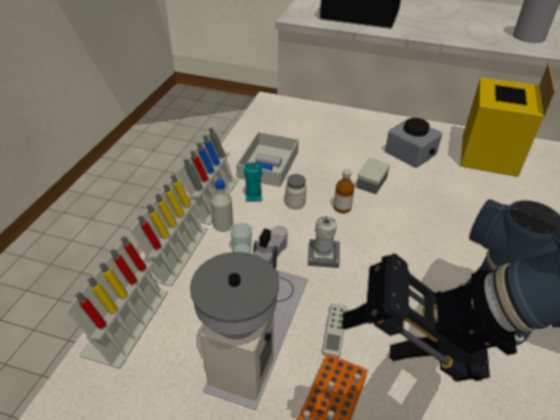

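>>> send_rows([
  [[-27, -9, -27], 0],
  [[-27, -9, -27], 0],
  [[-27, -9, -27], 0],
  [[-27, -9, -27], 0],
  [[-27, -9, -27], 0],
])

```text
time_s: 22.1
position: [0.1063, 0.5589, 0.5054]
tcp_rot: [[0.705, 0.117, 0.7], [0.189, -0.982, -0.027], [0.684, 0.152, -0.714]]
force: [-0.3, 0.2, -1.0]
opening: 1.002
```

>>> send_rows([
  [[-27, -9, -27], 0],
  [[-27, -9, -27], 0],
  [[-27, -9, -27], 0],
  [[-27, -9, -27], 0],
  [[-27, -9, -27], 0],
])

```text
time_s: 22.52
position: [-0.0951, 0.5838, 0.5053]
tcp_rot: [[0.706, 0.118, 0.698], [0.183, -0.983, -0.018], [0.684, 0.14, -0.716]]
force: [0.9, 0.5, 0.1]
opening: 1.001
```

>>> send_rows([
  [[-27, -9, -27], 0],
  [[-27, -9, -27], 0],
  [[-27, -9, -27], 0],
  [[-27, -9, -27], 0],
  [[-27, -9, -27], 0],
])

```text
time_s: 22.93
position: [-0.2969, 0.6095, 0.5053]
tcp_rot: [[0.709, 0.121, 0.694], [0.178, -0.984, -0.01], [0.682, 0.131, -0.72]]
force: [-0.1, 2.0, 1.1]
opening: 0.998
```

```bash
python3 - <<'E'
from st import *
s=st(); tw((-40,0,0))
E
```

```text
22.93 [-0.2969  0.6095  0.5053] op 0.998 psi 14.09 z [ 0.6944 -0.0097 -0.7195] j [121.7  40.3  33.  -45.1 124.3  91.2] F [-0.1  2.   1.1] v 82.6
(-40, 0, 0) -> [-28.4  -4.9 -27.8]
```

Now push −x out of reach.

>>> send_rows([
  [[-28, -5, -28], 0],
  [[-28, -5, -28], 0],
  [[-28, -5, -28], 0],
  [[-28, -5, -28], 0],
  [[-28, -5, -28], 0],
])

```text
time_s: 23.35
position: [-0.4576, 0.5755, 0.4689]
tcp_rot: [[0.705, 0.145, 0.694], [0.184, -0.983, 0.018], [0.685, 0.115, -0.72]]
force: [0.8, 0.4, 0.9]
opening: 1.003
```

>>> send_rows([
  [[-28, -5, -28], 0],
  [[-28, -5, -28], 0],
  [[-28, -5, -28], 0],
  [[-28, -5, -28], 0],
  [[-28, -5, -28], 0],
])

```text
time_s: 23.77
position: [-0.5617, 0.5015, 0.4116]
tcp_rot: [[0.717, 0.194, 0.669], [0.187, -0.979, 0.084], [0.671, 0.065, -0.738]]
force: [-1.0, 0.6, 0.3]
opening: 1.001
```

```bash
python3 - <<'E'
from st import *
s=st(); tw((-40,0,0),(-28,28,0))
E
```

```text
23.77 [-0.5617  0.5015  0.4116] op 1.001 psi 14.59 z [ 0.6692  0.0839 -0.7383] j [141.1  56.2  12.5 -43.1 134.8 103.6] F [-1.   0.6  0.3] v 26.8
(-40, 0, 0) -> [-28.7  -7.8 -26.8]
(-28, 28, 0) -> [-14.9 -32.8 -16.4]
```

>>> send_rows([
  [[-7, -29, -26], 0],
  [[-7, -29, -26], 0],
  [[-7, -29, -26], 0],
  [[-7, -29, -26], 0],
  [[-7, -29, -26], 0],
])

```text
time_s: 24.18
position: [-0.5704, 0.5359, 0.4085]
tcp_rot: [[0.737, 0.267, 0.621], [0.2, -0.964, 0.177], [0.646, -0.006, -0.763]]
force: [-0.2, 0.3, 0.5]
opening: 0.997
```

>>> send_rows([
  [[-7, -29, -26], 0],
  [[-7, -29, -26], 0],
  [[-7, -29, -26], 0],
  [[-7, -29, -26], 0],
  [[-7, -29, -26], 0],
])

```text
time_s: 24.6
position: [-0.5787, 0.5619, 0.4281]
tcp_rot: [[0.762, 0.326, 0.56], [0.201, -0.94, 0.274], [0.616, -0.096, -0.782]]
force: [-0.0, 0.3, 0.6]
opening: 1.0
```

```bash
python3 - <<'E'
from st import *
s=st(); tw((-40,0,0),(-28,28,0))
E
```

```text
24.6 [-0.5787  0.5619  0.4281] op 1.0 psi 14.77 z [ 0.5601  0.2742 -0.7817] j [140.3  54.3  12.5 -42.6 122.9 102.3] F [-0.   0.3  0.6] v 12.5
(-40, 0, 0) -> [-30.5 -13.  -22.4]
(-28, 28, 0) -> [-15.7 -35.5  -8. ]
```

>>> send_rows([
  [[-15, -35, -14], 0],
  [[-15, -35, -14], 0],
  [[-15, -35, -14], 0],
  [[-15, -35, -14], 0],
  [[-15, -35, -14], 0],
])

```text
time_s: 25.02
position: [-0.6074, 0.6043, 0.4037]
tcp_rot: [[0.786, 0.388, 0.482], [0.211, -0.9, 0.38], [0.581, -0.197, -0.789]]
force: [-0.0, 0.2, -0.9]
opening: 0.997
```

>>> send_rows([
  [[-15, -36, -10], 0],
  [[-15, -36, -10], 0],
  [[-15, -36, -10], 0],
  [[-15, -36, -10], 0],
  [[-15, -36, -10], 0],
])

```text
time_s: 25.43
position: [-0.639, 0.6437, 0.3851]
tcp_rot: [[0.806, 0.443, 0.392], [0.231, -0.845, 0.482], [0.545, -0.298, -0.783]]
force: [-0.6, 0.5, 0.3]
opening: 1.001
```

```bash
python3 - <<'E'
from st import *
s=st(); tw((-40,0,0),(-28,28,0),(0,0,10))
E
```

```text
25.43 [-0.639   0.6437  0.3851] op 1.001 psi 15.96 z [ 0.3924  0.482  -0.7834] j [139.8  57.   12.6 -40.1 105.2 104.8] F [-0.6  0.5  0.3] v 20.2
(-40, 0, 0) -> [-32.2 -17.7 -15.7]
(-28, 28, 0) -> [-16.1 -36.1   2.5]
(0, 0, 10) -> [ 5.5 -3.  -7.8]
```

>>> send_rows([
  [[-22, -32, -8], 0],
  [[-22, -32, -8], 0],
  [[-22, -32, -8], 0],
  [[-22, -32, -8], 0],
  [[-22, -32, -8], 0],
])

```text
time_s: 25.85
position: [-0.6938, 0.652, 0.3621]
tcp_rot: [[0.824, 0.484, 0.294], [0.253, -0.779, 0.573], [0.506, -0.398, -0.765]]
force: [0.4, 0.1, -0.9]
opening: 0.999
```

>>> send_rows([
  [[-22, -33, -4], 0],
  [[-22, -33, -4], 0],
  [[-22, -33, -4], 0],
  [[-22, -33, -4], 0],
  [[-22, -33, -4], 0],
])

```text
time_s: 26.27
position: [-0.7483, 0.6571, 0.3478]
tcp_rot: [[0.838, 0.515, 0.182], [0.289, -0.701, 0.652], [0.464, -0.494, -0.736]]
force: [0.0, 0.0, -0.4]
opening: 1.002
```

```bash
python3 - <<'E'
from st import *
s=st(); tw((-40,0,0),(-28,28,0),(0,0,10))
E
```

```text
26.27 [-0.7483  0.6571  0.3478] op 1.002 psi 19.03 z [ 0.1824  0.6524 -0.7356] j [143.4  60.3  12.6 -39.3  89.2 110. ] F [ 0.   0.  -0.4] v 18.2
(-40, 0, 0) -> [-33.5 -20.6  -7.3]
(-28, 28, 0) -> [-15.4 -34.   13.2]
(0, 0, 10) -> [ 4.6 -4.9 -7.4]
```

>>> send_rows([
  [[-25, -31, -3], 0],
  [[-25, -31, -3], 0],
  [[-25, -31, -3], 0],
  [[-25, -31, -3], 0],
  [[-25, -31, -3], 0],
])

```text
time_s: 26.68
position: [-0.8093, 0.6412, 0.3418]
tcp_rot: [[0.846, 0.53, 0.066], [0.33, -0.616, 0.716], [0.42, -0.584, -0.695]]
force: [-0.3, -0.5, -0.3]
opening: 1.001
```

>>> send_rows([
  [[-25, -32, 2], 0],
  [[-25, -32, 2], 0],
  [[-25, -32, 2], 0],
  [[-15, -20, 0], 0],
  [[0, 0, 0], 0],
])

```text
time_s: 27.1
position: [-0.8542, 0.6283, 0.3406]
tcp_rot: [[0.845, 0.533, -0.029], [0.37, -0.546, 0.752], [0.385, -0.646, -0.659]]
force: [0.2, -0.1, 0.1]
opening: 1.001
```

```bash
python3 - <<'E'
from st import *
s=st(); print(np.round(s['tcp_rot'],3).tolist())
from kin import *
z=np.array(s['tcp_rot'])[:,2]
for nm,g in(('block',np.array([.4635,-.064,.091])),('pad',np.array([.55,.103,.083]))):
     r=ik(g+.019*z,z,(-30,50,100,50,60,-40)); print(nm,round(r.cost,6),np.round(r.x,1))
E
```

```text
27.1 [-0.8542  0.6283  0.3406] op 1.001 psi 23.66 z [-0.0294  0.7517 -0.6588] j [147.9  62.2  12.6 -39.7  76.4 114.3] F [ 0.2 -0.1  0.1] v 0.4
[[0.845, 0.533, -0.029], [0.37, -0.546, 0.752], [0.385, -0.646, -0.659]]
block 0.0 [-42.3  47.2 101.5  34.1  73.2 -40. ]
pad 0.0 [-22.6  48.7  98.4  47.6  67.6 -90. ]
```

```bash
python3 - <<'E'
from st import *
from kin import *
s=bot.read_state();R=np.array(s['tcp_rot']);z=R[:,2]
print(np.round(fk(s['joint_positions'],KP)[1]-R@np.diag([-1,-1,1]),2))
h=np.array([-z[1],z[0],0]);h/=-np.linalg.norm(h)
for sg in(1,-1):
    x=sg*h; y=np.cross(z,x); T=np.c_[x,y,z]@np.diag([-1,-1,1])
    a=np.arctan2(R[:,1]@x,R[:,0]@x); print('x',x,'turn',a)
    for nm,g in(('block',np.array([.4635,-.064,.091])),('pad',np.array([.55,.103,.083])),('gate',np.array([.553,.2,.33]))):
        f=lambda q:np.concatenate([(fk(q,KP)[0]-g-.019*z)*10,(fk(q,KP)[1]-T).ravel()])
        b=None
        for s6 in(-100,-10,100):
            r=least_squares(f,[-30,50,100,45,70,s6],bounds=(lo,hi))
            if b is None or r.cost<b.cost:b=r
        print(nm,round(b.cost,5),np.round(b.x,1))
# simulate return path
q=s['joint_positions'];p=s['position']
W=[[-.3,.55,.5],[.35,.5,.5],[.5,-.25,.4]]
for w in W:
    p=fk(q,KP)[0];n=int(np.ceil(np.linalg.norm(np.array(w)-p)/.04)); print(n);q=sim(q,(np.array(w)-p)/n,n,show=4)
E
```

```text
[[-0.  0.  0.]
 [ 0.  0.  0.]
 [-0.  0.  0.]]
x [ 0.999238    0.03903103 -0.        ] turn 0.5371819211210438
block 0.0 [-42.3  47.2 101.5  34.1  73.2 -67.3]
pad 0.0 [-22.6  48.7  98.4  47.6  67.6 -57.7]
gate 0.0 [-12.9  26.   91.9  47.1  82.3 -30.6]
x [-0.999238   -0.03903103  0.        ] turn -2.6044107324687493
block 0.0 [-42.3  47.2 101.5  34.1  73.2 112.7]
pad 0.0 [-22.6  48.7  98.4  47.6  67.6 122.3]
gate 0.0 [-12.9  26.   91.9  47.1  82.3 149.4]
15
[143.5  42.4  49.  -42.2  60.9 122.5] [-0.706  0.607  0.383] [-0.029  0.752 -0.659]
[137.3  27.8  70.2 -42.6  51.8 122.2] [-0.559  0.587  0.425] [-0.029  0.752 -0.659]
[127.9  14.1  85.  -38.4  44.9 113.8] [-0.411  0.566  0.468] [-0.029  0.752 -0.659]
17
[ 95.   -5.5 102.1  -3.6  34.8  64. ] [-0.147  0.538  0.5  ] [-0.029  0.752 -0.659]
[ 65.2 -10.1 105.7  30.   43.   17.8] [0.006 0.526 0.5  ] [-0.029  0.752 -0.659]
[ 39.9  -6.3 102.7  44.6  57.9  -8.8] [0.159 0.515 0.5  ] [-0.029  0.752 -0.659]
[ 25.2   3.   93.8  48.2  68.3 -20.5] [0.312 0.503 0.5  ] [-0.029  0.752 -0.659]
20
[  1.4   2.5  97.5  49.1  84.1 -38.8] [0.38 0.35 0.48] [-0.029  0.752 -0.659]
[-19.3   4.7  98.1  44.8  97.  -54.8] [0.41 0.2  0.46] [-0.029  0.752 -0.659]
[-35.1  11.8  92.7  38.5 106.1 -67.5] [0.44 0.05 0.44] [-0.029  0.752 -0.659]
[-45.5  21.4  81.7  33.4 113.1 -75.4] [ 0.47 -0.1   0.42] [-0.029  0.752 -0.659]
[-52.4  32.8  65.2  30.6 121.1 -78.8] [ 0.5  -0.25  0.4 ] [-0.029  0.752 -0.659]
```

Tool now tilted 49° with heading +y. Moving back round, then rolling so the jaws are horizontal.

>>> send_rows([
  [[34, 16, -12], 0],
  [[34, 16, -12], 0],
  [[34, 16, -12], 0],
  [[34, 16, -12], 0],
  [[34, 16, -12], 0],
])

```text
time_s: 27.52
position: [-0.6764, 0.6007, 0.367]
tcp_rot: [[0.836, 0.548, -0.028], [0.385, -0.548, 0.743], [0.392, -0.632, -0.669]]
force: [0.2, 1.3, 0.5]
opening: 0.999
```

>>> send_rows([
  [[34, 16, -12], 0],
  [[34, 16, -12], 0],
  [[34, 16, -12], 0],
  [[34, 16, -12], 0],
  [[34, 16, -12], 0],
])

```text
time_s: 27.93
position: [-0.4787, 0.5751, 0.4287]
tcp_rot: [[0.836, 0.548, -0.029], [0.383, -0.545, 0.746], [0.393, -0.635, -0.665]]
force: [-0.2, 1.3, 0.2]
opening: 1.002
```

>>> send_rows([
  [[34, 16, -12], 0],
  [[34, 16, -12], 0],
  [[34, 16, -12], 0],
  [[34, 16, -12], 0],
  [[34, 18, -8], 0],
])

```text
time_s: 28.35
position: [-0.2814, 0.5507, 0.4896]
tcp_rot: [[0.837, 0.547, -0.031], [0.379, -0.537, 0.754], [0.395, -0.642, -0.657]]
force: [0.7, 1.0, -0.5]
opening: 0.999
```

```bash
python3 - <<'E'
from st import *
s=st(); tw((39,-3,0),(39,0,0))
E
```

```text
28.35 [-0.2814  0.5507  0.4896] op 0.999 psi 24.39 z [-0.0312  0.7535 -0.6567] j [115.    3.4  95.1 -28.   38.2  96.3] F [ 0.7  1.  -0.5] v 82.4
(39, -3, 0) -> [31.5 22.9 -3.5]
(39, 0, 0) -> [32.6 21.3 -1.2]
```

>>> send_rows([
  [[32, 22, -2], 0],
  [[32, 22, -2], 0],
  [[32, 22, -2], 0],
  [[32, 22, -2], 0],
  [[32, 22, -2], 0],
])

```text
time_s: 28.77
position: [-0.0998, 0.5425, 0.4986]
tcp_rot: [[0.835, 0.549, -0.032], [0.375, -0.526, 0.763], [0.403, -0.649, -0.645]]
force: [0.5, 0.8, -0.3]
opening: 1.001
```

>>> send_rows([
  [[32, 22, -2], 0],
  [[32, 22, -2], 0],
  [[32, 22, -2], 0],
  [[32, 22, -2], 0],
  [[32, 22, -2], 0],
])

```text
time_s: 29.18
position: [0.086, 0.5335, 0.5052]
tcp_rot: [[0.83, 0.557, -0.029], [0.373, -0.516, 0.771], [0.415, -0.65, -0.637]]
force: [0.5, 2.1, 0.1]
opening: 1.001
```

>>> send_rows([
  [[32, 22, -2], 0],
  [[32, 22, -2], 0],
  [[32, 22, -2], 0],
  [[32, 22, -2], 0],
  [[32, 22, -2], 0],
])

```text
time_s: 29.6
position: [0.2911, 0.5228, 0.514]
tcp_rot: [[0.826, 0.564, -0.016], [0.366, -0.514, 0.775], [0.429, -0.646, -0.631]]
force: [0.0, 1.1, 0.3]
opening: 0.997
```

```bash
python3 - <<'E'
from st import *
s=st(); tw((39,-3,0),(8,-38,-4))
E
```

```text
29.6 [0.2911 0.5228 0.514 ] op 0.997 psi 23.93 z [-0.0162  0.7755 -0.6312] j [ 28.4   1.9  94.2  49.5  65.2 -20.6] F [0.  1.1 0.3] v 39.5
(39, -3, 0) -> [31.1 23.5 -3. ]
(8, -38, -4) -> [ -9.   26.6 -27.1]
```

>>> send_rows([
  [[-9, 27, -27], 0.11],
  [[-6, 27, -27], 0.11],
  [[-3, 28, -27], 0.11],
  [[0, 28, -27], 0.11],
  [[3, 28, -27], 0.08],
])

```text
time_s: 30.02
position: [0.3414, 0.3277, 0.4955]
tcp_rot: [[0.998, 0.064, -0.006], [0.045, -0.631, 0.775], [0.046, -0.774, -0.632]]
force: [1.0, -0.1, -0.1]
opening: 1.0
```

```bash
cat >> st.py <<'E'
def roll():
    R=np.array(bot.read_state()['tcp_rot']);z=R[:,2]
    h=np.array([z[1],-z[0],0]);h/=np.linalg.norm(h)
    print('turn for level jaws',round(float(np.arctan2(R[:,1]@h,R[:,0]@h)),3),'tilt',np.degrees(np.arccos(-z[2])).round(1),'head',np.degrees(np.arctan2(z[1],z[0])).round(1))
E
python3 - <<'E'
from st import *
s=st(); roll(); tw((8,-38,-4))
E
```

```text
30.02 [0.3414 0.3277 0.4955] op 1.0 psi 2.57 z [-0.0057  0.7749 -0.6321] j [ -3.4  -3.2 102.   50.7  87.4 -12.6] F [ 1.  -0.1 -0.1] v 80.9
turn for level jaws 0.059 tilt 50.8 head 90.4
(8, -38, -4) -> [  6.1  27.6 -27. ]
```

>>> send_rows([
  [[7, 27, -27], 0.03],
  [[9, 27, -27], 0.02],
  [[9, 27, -27], 0],
  [[9, 27, -27], 0],
  [[9, 27, -27], 0],
])

```text
time_s: 30.43
position: [0.3873, 0.1275, 0.4799]
tcp_rot: [[1.0, 0.016, 0.005], [0.006, -0.639, 0.769], [0.015, -0.769, -0.639]]
force: [1.2, 0.8, 0.7]
opening: 1.001
```

>>> send_rows([
  [[9, 27, -27], 0],
  [[9, 30, -22], 0],
  [[9, 33, -17], 0],
  [[9, 33, -17], 0],
  [[7, 25, -14], 0],
])

```text
time_s: 30.85
position: [0.4336, -0.056, 0.4311]
tcp_rot: [[1.0, 0.02, 0.019], [-0.002, -0.651, 0.759], [0.028, -0.759, -0.651]]
force: [0.7, 0.2, 1.0]
opening: 0.997
```

```bash
python3 - <<'E'
from st import *
s=st(); roll(); tw((.466e3-s['position'][0]*1e3,-140-s['position'][1]*1e3,200-s['position'][2]*1e3))
snap('wrist','w30.png')
E
```

```text
30.85 [ 0.4336 -0.056   0.4311] op 0.997 psi -0.11 z [ 0.0194  0.7588 -0.6511] j [-46.4  15.2  89.8  35.  110.4 -45.2] F [0.7 0.2 1. ] v 27.8
turn for level jaws 0.036 tilt 49.4 head 88.5
(np.float64(32.38065832657935), np.float64(-83.97167410360393), np.float64(-231.12024146485726)) -> [ 26.2 230.6  87.4]
```

View pics/w30.png

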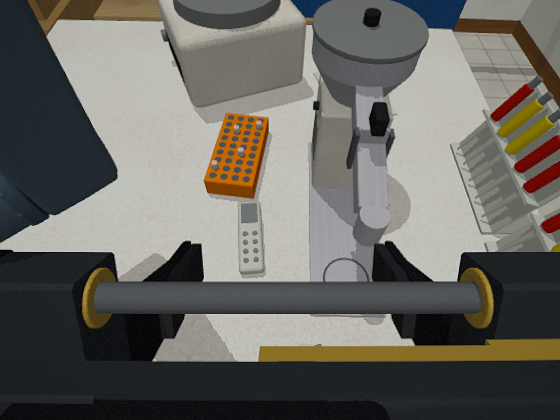

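>>> send_rows([
  [[3, 32, 15], 0.02],
  [[3, 32, 15], 0.015],
  [[3, 32, 15], 0],
  [[3, 32, 15], 0],
  [[3, 32, 15], 0],
])

```text
time_s: 31.32
position: [0.4561, -0.1194, 0.2596]
tcp_rot: [[0.999, -0.009, 0.037], [-0.033, -0.671, 0.741], [0.018, -0.742, -0.67]]
force: [-0.1, -0.4, 0.5]
opening: 1.001
```

```bash
cat >> st.py <<'E'
def to(x,y,z):
    s=bot.read_state(); tw((np.array([x,y,z])-s['position'])*1e3)
E
python3 - <<'E'
from st import *
s=st(); roll(); to(.463,-.133,.160)
E
```

```text
31.32 [ 0.4561 -0.1194  0.2596] op 1.001 psi -1.91 z [ 0.0369  0.7411 -0.6704] j [-49.2  30.3  94.6  30.8  93.3 -56.9] F [-0.1 -0.4  0.5] v 40.0
turn for level jaws 0.025 tilt 47.9 head 87.2
[  6.89455999 -13.58625774 -99.57604604] -> [ 5.5 82.9 56.9]
```

>>> send_rows([
  [[2, 28, 17], 0.015],
  [[2, 26, 17], 0.01],
  [[1, 18, 12], 0],
  [[0, 6, 5], 0],
  [[0, 0, 0], 0],
])

```text
time_s: 31.73
position: [0.4617, -0.1388, 0.1594]
tcp_rot: [[0.999, -0.037, 0.037], [-0.052, -0.675, 0.736], [-0.002, -0.737, -0.676]]
force: [-0.0, -0.0, 0.8]
opening: 0.998
```

```bash
python3 - <<'E'
from st import *
s=st(); roll()
c=snap('wrist','w31.png'); 
for r in place_of('wrist','sleeve_mid'): print(r, atz(c,r['xy'],.115))
for r in place_of('wrist','doser'): print(r, atz(c,r['xy'],.01))
to(.465,-.0499,.0883)
E
```

```text
31.73 [ 0.4617 -0.1388  0.1594] op 0.998 psi -3.0 z [ 0.037   0.7363 -0.6756] j [-50.   39.8  95.9  30.3  83.9 -61.3] F [-0.  -0.   0.8] v 0.7
turn for level jaws -0.003 tilt 47.5 head 87.1
{'xy': [284.1, 189.2], 'p': 0.66} [ 0.46449024 -0.06512124  0.115     ]
{'xy': [286.9, 247.2], 'p': 0.89} [ 0.46633614 -0.06375671  0.01      ]
{'xy': [214.2, 94.3], 'p': 0.53} [0.38118506 0.1633848  0.01      ]
[  2.59499094  89.12194485 -73.26499505] -> [ -2.1  -6.5 115.2]
```

View pics/w31.png

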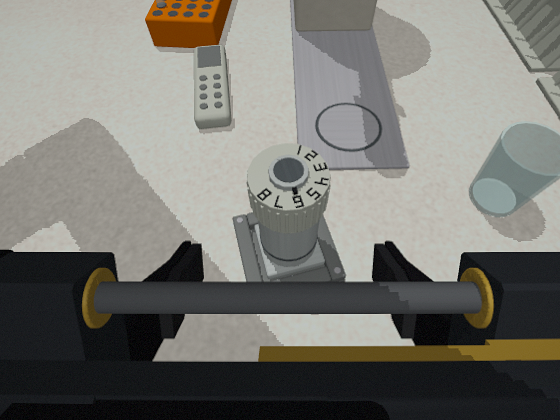

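>>> send_rows([
  [[0, -3, 20], 0],
  [[0, -3, 22], 0],
  [[0, 0, 18], 0],
  [[0, 0, 12], 0],
  [[0, 0, 6], 0],
])

```text
time_s: 32.3
position: [0.4708, -0.0804, 0.1198]
tcp_rot: [[0.998, -0.023, 0.051], [-0.053, -0.688, 0.723], [0.019, -0.725, -0.688]]
force: [0.3, 0.0, 0.9]
opening: 1.002
```

```bash
python3 - <<'E'
from st import *
s=st(); roll(); to(.4657,-.0505,.0862)
snap('wrist','w32.png');st()
E
```

```text
32.3 [ 0.4708 -0.0804  0.1198] op 1.002 psi -3.02 z [ 0.0513  0.7235 -0.6885] j [-45.2  41.8 101.5  34.5  74.5 -63.7] F [0.3 0.  0.9] v 8.3
turn for level jaws 0.026 tilt 46.5 head 85.9
[ -5.14123637  29.86304897 -33.6055057 ] -> [-7.3  3.9 44.5]
32.35 [ 0.4706 -0.0797  0.1197] op 1.002 psi -2.99 z [ 0.0505  0.7242 -0.6878] j [-45.2  41.8 101.6  34.5  74.5 -63.7] F [-1.4  0.3  0. ] v 1.7
```

View pics/w32.png

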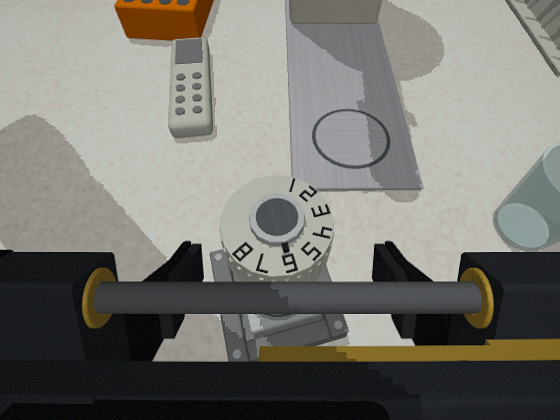

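>>> send_rows([
  [[-3, 1, 10], 0.02],
  [[-3, 1, 12], 0],
  [[-1, 1, 12], 0],
  [[0, 1, 8], 0],
  [[0, 0, 2], 0],
])

```text
time_s: 32.77
position: [0.4685, -0.0521, 0.0882]
tcp_rot: [[0.998, -0.04, 0.058], [-0.07, -0.693, 0.718], [0.011, -0.72, -0.694]]
force: [0.5, -0.8, 0.8]
opening: 1.002
```

```bash
python3 - <<'E'
from st import *
s=st(); roll(); to(.4657,-.0505,.0862)
snap('wrist','w33.png');st()
E
```

```text
32.77 [ 0.4685 -0.0521  0.0882] op 1.002 psi -3.99 z [ 0.058   0.7175 -0.6941] j [-43.2  44.3 104.8  37.2  68.6 -65.4] F [ 0.5 -0.8  0.8] v 2.5
turn for level jaws 0.016 tilt 46.0 head 85.4
[-2.77151334  1.55919678 -2.04059787] -> [-2.9  0.5  2.4]
32.82 [ 0.4685 -0.0521  0.0884] op 0.999 psi -3.98 z [ 0.0578  0.7177 -0.694 ] j [-43.2  44.3 104.7  37.2  68.6 -65.3] F [-0.2  0.8  0.2] v 1.2
```

View pics/w33.png

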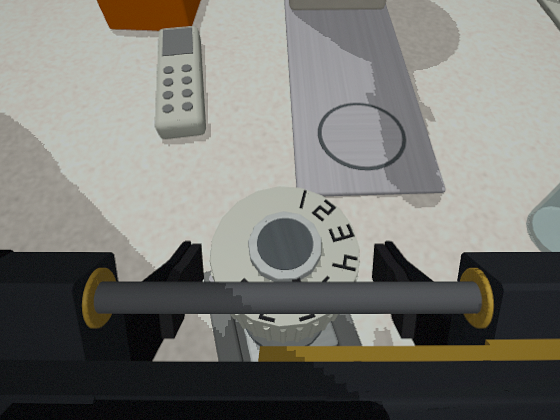

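>>> send_rows([
  [[-2, 2, 2], 0.01],
  [[0, 0, 0], 0],
  [[0, 0, 0], 0],
  [[0, 0, 0], 0],
  [[0, 0, 0], 0],
])

```text
time_s: 33.23
position: [0.4677, -0.0541, 0.086]
tcp_rot: [[0.997, -0.05, 0.061], [-0.079, -0.694, 0.716], [0.006, -0.718, -0.696]]
force: [-0.0, -0.1, -0.3]
opening: 1.001
```

>>> send_rows([
  [[0, 0, 0], 0],
  [[0, 0, 0], 0],
  [[0, 0, 0], 0],
  [[0, 0, 0], 0],
  [[0, 0, 0], 0],
], gripper=0.6)

```text
time_s: 33.65
position: [0.4682, -0.0549, 0.0864]
tcp_rot: [[0.997, -0.05, 0.062], [-0.08, -0.695, 0.715], [0.008, -0.718, -0.696]]
force: [-0.1, 0.6, 0.6]
opening: 0.704
```

```bash
python3 - <<'E'
from st import *
s=st(); roll(); tw((0,0,10))
E
```

```text
33.65 [ 0.4682 -0.0549  0.0864] op 0.704 psi -4.57 z [ 0.0624  0.7149 -0.6964] j [-43.5  44.4 104.8  37.2  68.3 -65.1] F [-0.1  0.6  0.6] v 0.2
turn for level jaws 0.011 tilt 45.9 head 85.0
(0, 0, 10) -> [ 0.1 -7.2 -7. ]
```

Finish closing, then lift.

>>> send_rows([
  [[0, 0, 0], 0],
  [[0, 0, 0], 0],
  [[0, -4, -4], 0],
  [[0, -8, -8], 0],
  [[0, -9, -9], 0],
])

```text
time_s: 34.07
position: [0.4666, -0.0556, 0.1146]
tcp_rot: [[0.997, -0.053, 0.058], [-0.079, -0.696, 0.714], [0.003, -0.716, -0.698]]
force: [-0.0, 0.8, -3.5]
opening: 0.653
```

>>> send_rows([
  [[0, -8, -8], 0],
  [[0, -3, -3], 0],
  [[0, 0, 0], 0],
  [[0, 0, 0], 0],
  [[0, 0, 0], 0],
])

```text
time_s: 34.48
position: [0.4676, -0.057, 0.1353]
tcp_rot: [[0.997, -0.049, 0.062], [-0.078, -0.701, 0.709], [0.009, -0.712, -0.703]]
force: [0.5, 0.3, -5.0]
opening: 0.654
```

```bash
python3 - <<'E'
from st import *
s=st(); roll()
snap('wrist','w34.png');c=snap('side','s34.png'); cv2.imwrite('pics/s34z.png',cv2.resize(c['image'][170:290,240:380],(700,600),interpolation=cv2.INTER_CUBIC))
E
```

```text
34.48 [ 0.4676 -0.057   0.1353] op 0.654 psi -4.49 z [ 0.0621  0.709  -0.7025] j [-43.6  38.9 104.1  35.6  72.8 -61.3] F [ 0.5  0.3 -5. ] v 0.4
turn for level jaws 0.013 tilt 45.4 head 85.0
```

View pics/w34.png

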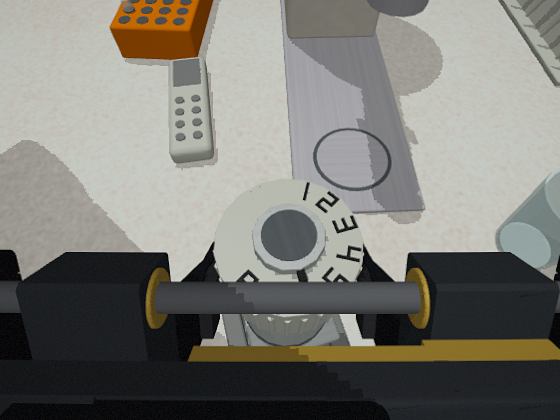

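View pics/s34z.png

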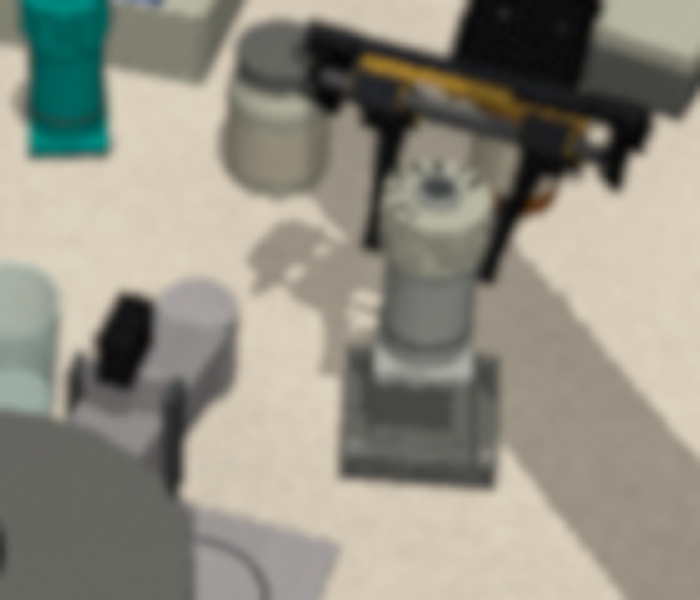

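```bash
python3 - <<'E'
from st import *
c=snap('wrist','w35.png')
im=c['image'];g=cv2.cvtColor(im,cv2.COLOR_BGR2GRAY)
from scipy.optimize import least_squares
# sample radial dark minima around the ring model
def fit(c,g,p0,r=.0405):
    p=np.array(p0)
    for it in range(6):
        pts=[]
        for a in np.linspace(0,2*np.pi,72,endpoint=False):
            rr=np.linspace(r-.008,r+.008,33)
            P=np.array([[p[0]+k*np.cos(a),p[1]+k*np.sin(a),.006] for k in rr])
            uv=proj(c,P).astype(np.float32)
            if (uv[:,0]<2).any() or (uv[:,0]>557).any() or (uv[:,1]<2).any() or (uv[:,1]>235).any(): continue
            v=cv2.remap(g,uv[:,0].reshape(1,-1),uv[:,1].reshape(1,-1),cv2.INTER_LINEAR).ravel().astype(float)
            k=v.argmin(); d=np.median(v)-v[k]
            if d>25: pts.append(P[k,:2])
        pts=np.array(pts)
        q=least_squares(lambda q:np.hypot(*(pts-q[:2]).T)-q[2],[*p,r],loss='soft_l1',f_scale=.001).x
        p=q[:2]; r=q[2]
    return p,r,len(pts)
print('wrist',fit(c,g,atz(c,(352,159),.006)[:2]))
ct=cv2.imread('pics/top0.png'); t=snap('top')
print('top(old img)',fit(t,cv2.cvtColor(ct,cv2.COLOR_BGR2GRAY),(.55,.103)))
r=[atz(c,p,.006)[:2] for p in((314,160),(391,158),(350,129),(353,189))];print(np.mean(r,0),r)
for q in place_of('wrist','pad'): print(q,atz(c,q['xy'],.006))
st()
E
```

```text
wrist (array([0.55183324, 0.10083942]), np.float64(0.040165793173520384), 72)
top(old img) (array([0.55051481, 0.10389302]), np.float64(0.039953349932527533), 44)
[0.55187071 0.09970024] [array([0.51091504, 0.10022939]), array([0.5937859 , 0.09699149]), array([0.55657251, 0.14043319]), array([0.54620938, 0.0611469 ])]
{'xy': [349.9, 159.3], 'p': 0.8} [0.54932748 0.09840865 0.006     ]
34.73 [ 0.4674 -0.0568  0.1348] op 0.651 psi -4.5 z [ 0.0612  0.7099 -0.7016] j [-43.6  39.  104.1  35.6  72.8 -61.3] F [ 0.   0.1 -3.8] v 0.1
```

```bash
python3 - <<'E'
from h import *
import cv2
im=cv2.imread('pics/w34.png'); cv2.imwrite('pics/w34z.png',cv2.resize(im[110:230,270:440],(800,565),interpolation=cv2.INTER_CUBIC))
E
```

```text
(no output)
```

View pics/w34z.png

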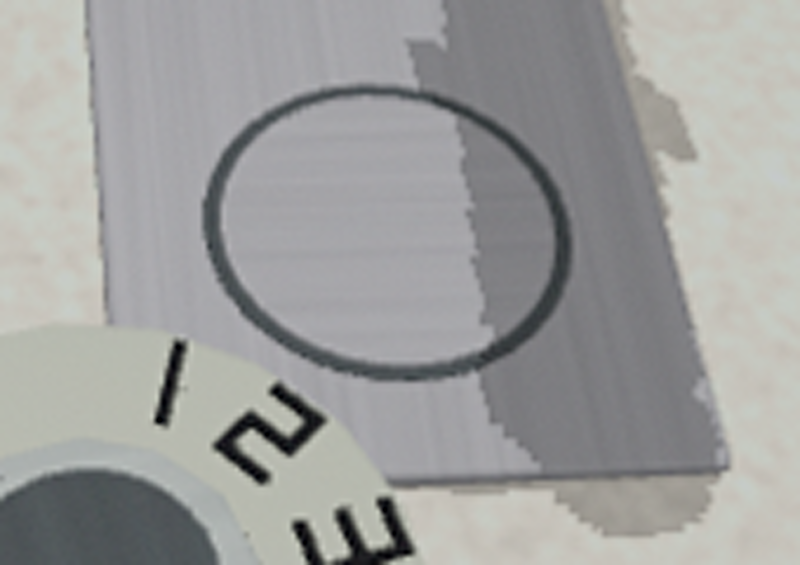

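```bash
python3 - <<'E'
from st import *
s=st();p=s['position'];R=np.array(s['tcp_rot']);gp=p-.019*R[:,2];print('gp',gp)
c=snap('wrist'); z=gp[2]-.0896
print('hub',atz(c,(289,236),z+.128))
# sleeve top rim: left 215, right ~365, top 179
for q in((215,245),(364,242),(287,179)): print(atz(c,q,z+.122))
for r in place_of('wrist','sleeve_mid'): print(r,atz(c,r['xy'],z+.105))
cs=snap('side')
for r in place_of('side','doser')[:2]: print('side',r,atz(cs,r['xy'],z))
for r in place_of('side','sleeve_mid')[:2]: print('side',r,atz(cs,r['xy'],z+.105))
# hub in side zoom (440,188)/5+(240,170)
print(atz(cs,(440/5+240-.4,186/5+170-.4),z+.128))
E
```

```text
34.73 [ 0.4674 -0.0568  0.1348] op 0.651 psi -4.5 z [ 0.0612  0.7099 -0.7016] j [-43.6  39.  104.1  35.6  72.8 -61.3] F [ 0.   0.1 -3.8] v 0.1
gp [ 0.46620678 -0.07029849  0.14809277]
hub [ 0.46811808 -0.06695214  0.18649277]
[ 0.43990046 -0.06589195  0.18049277]
[ 0.49704371 -0.06895869  0.18049277]
[ 0.4697187  -0.03777244  0.18049277]
{'xy': [346.5, 162.4], 'p': 0.36} [ 0.50115971 -0.01872975  0.16349277]
side {'xy': [253.1, 192.0], 'p': 0.94} [ 0.73058049 -0.20440943  0.05849277]
side {'xy': [321.5, 239.5], 'p': 0.57} [ 0.47293017 -0.06539108  0.05849277]
side {'xy': [254.8, 173.0], 'p': 0.74} [ 0.71055249 -0.16974251  0.16349277]
side {'xy': [328.9, 212.0], 'p': 0.6} [ 0.46093195 -0.06949242  0.16349277]
[ 0.46488884 -0.0629812   0.18649277]
```

>>> send_rows([
  [[5, -5, 8], 0],
  [[10, -10, 16], 0],
  [[12, -12, 18], 0],
  [[12, -12, 18], 0],
  [[12, -12, 18], 0],
])

```text
time_s: 35.4
position: [0.5294, 0.0297, 0.1156]
tcp_rot: [[0.996, -0.056, 0.069], [-0.088, -0.701, 0.708], [0.009, -0.711, -0.703]]
force: [0.6, -0.1, -3.7]
opening: 0.653
```

>>> send_rows([
  [[10, -10, 16], 0],
  [[6, -6, 10], 0],
  [[3, -3, 5], 0],
  [[0, 0, 0], 0],
  [[0, 0, 0], 0],
])

```text
time_s: 35.82
position: [0.5522, 0.0736, 0.1058]
tcp_rot: [[0.997, -0.053, 0.061], [-0.08, -0.698, 0.711], [0.005, -0.714, -0.7]]
force: [-0.2, -0.6, -4.5]
opening: 0.654
```

```bash
python3 - <<'E'
from st import *
s=st(); roll(); to(.5515,.0697,.092); to(.5515,.1097,.0853)
snap('wrist','w36.png');c=snap('side','s36.png'); cv2.imwrite('pics/s36z.png',cv2.resize(c['image'][190:310,220:360],(700,600),interpolation=cv2.INTER_CUBIC))
E
```

```text
35.82 [0.5522 0.0736 0.1058] op 0.654 psi -4.61 z [ 0.0607  0.7113 -0.7002] j [-26.7  43.2 100.7  46.6  65.9 -53.5] F [-0.2 -0.6 -4.5] v 1.0
turn for level jaws 0.007 tilt 45.6 head 85.1
[ -0.71508109  -3.90602705 -13.76252146] -> [-0.5 12.6  6.8]
[ -0.71508109  36.09397295 -20.46252146] -> [ -3.7 -10.6  40. ]
```

View pics/w36.png

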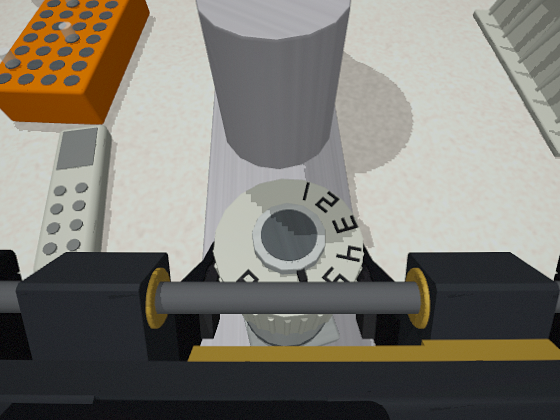

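View pics/s36z.png

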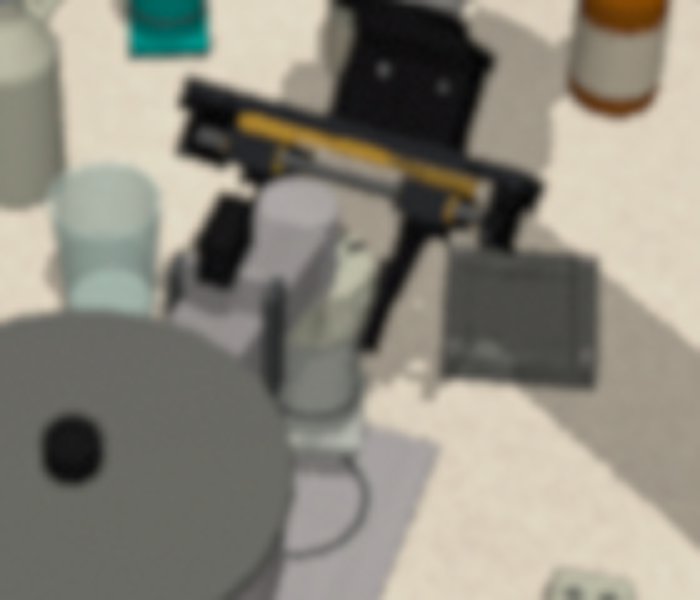

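```bash
python3 - <<'E'
from st import *
c=snap('wrist')
f=atz(c,(276,166),.175); print('front rim pt',f,'-> axis y',f[1]+.02)
for q in((222,135),(333,135)): print(atz(c,q,.175))
P=[[.551+.02*np.cos(a),.102+.02*np.sin(a),.175] for a in np.linspace(np.pi,2*np.pi,7)]
print(np.round(proj(c,P)))
E
```

```text
front rim pt [0.54997037 0.0820223  0.175     ] -> axis y 0.10202230093605512
[0.53084567 0.09776493 0.175     ]
[0.57212772 0.09455565 0.175     ]
[[223. 126.]
 [230. 147.]
 [250. 162.]
 [279. 166.]
 [306. 158.]
 [324. 141.]
 [327. 120.]]
```

>>> send_rows([
  [[0, 4, 3], 0],
  [[0, 5, 3], 0],
  [[0, 3, 1], 0],
  [[0, 0, 0], 0],
  [[0, 0, 0], 0],
])

```text
time_s: 36.38
position: [0.5525, 0.0649, 0.0913]
tcp_rot: [[0.996, -0.057, 0.067], [-0.088, -0.699, 0.71], [0.006, -0.713, -0.701]]
force: [-0.2, 0.6, -3.9]
opening: 0.655
```

```bash
python3 - <<'E'
from st import *
s=st(); roll(); to(.5515,.1097,.0853)
E
```

```text
36.38 [0.5525 0.0649 0.0913] op 0.655 psi -5.06 z [ 0.0672  0.7097 -0.7012] j [-27.5  44.6 100.7  46.8  64.9 -54.9] F [-0.2  0.6 -3.9] v 0.7
turn for level jaws 0.009 tilt 45.5 head 84.6
[-1.04070044 44.781487   -6.02739704] -> [ -5.  -26.9  35.9]
```

>>> send_rows([
  [[-1, -6, 8], 0],
  [[-1, -7, 9], 0],
  [[-1, -6, 8], 0],
  [[-1, -4, 5], 0],
  [[0, -1, 2], 0],
])

```text
time_s: 36.8
position: [0.5521, 0.1083, 0.0857]
tcp_rot: [[0.996, -0.059, 0.068], [-0.09, -0.698, 0.71], [0.006, -0.714, -0.701]]
force: [-0.0, 0.6, -3.8]
opening: 0.656
```

```bash
python3 - <<'E'
from st import *
s=st(); roll(); to(.5515,.1097,.0853)
snap('wrist','w37.png');st()
E
```

```text
36.8 [0.5521 0.1083 0.0857] op 0.656 psi -5.16 z [ 0.0683  0.7103 -0.7006] j [-23.4  44.9 102.4  50.3  61.9 -54.8] F [-0.   0.6 -3.8] v 4.0
turn for level jaws 0.008 tilt 45.5 head 84.5
[-0.55166362  1.44597012 -0.36331867] -> [-0.7 -0.7  1.2]
36.85 [0.5519 0.1085 0.0856] op 0.654 psi -5.13 z [ 0.0676  0.7105 -0.7004] j [-23.4  44.9 102.4  50.3  61.9 -54.8] F [-1.   0.1 -3.6] v 1.2
```

View pics/w37.png

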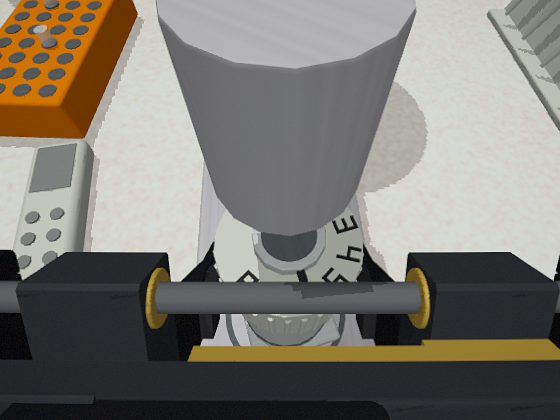

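>>> send_rows([
  [[0, 1, 2], 0],
  [[0, 1, 2], 0],
  [[0, 1, 1], 0],
  [[0, 0, 0], 0],
  [[0, 0, 0], 0],
])

```text
time_s: 37.27
position: [0.5527, 0.1118, 0.0832]
tcp_rot: [[0.996, -0.055, 0.068], [-0.088, -0.693, 0.715], [0.008, -0.718, -0.696]]
force: [0.1, 0.1, -3.9]
opening: 0.652
```

```bash
python3 - <<'E'
from st import *
s=st(); roll(); 
snap('wrist','w38.png');c=snap('side','s38.png'); cv2.imwrite('pics/s38z.png',cv2.resize(c['image'][210:310,240:340],(600,600),interpolation=cv2.INTER_CUBIC))
E
```

```text
37.27 [0.5527 0.1118 0.0832] op 0.652 psi -5.02 z [ 0.0683  0.7152 -0.6956] j [-23.1  45.3 102.4  50.9  61.9 -55.4] F [ 0.1  0.1 -3.9] v 0.3
turn for level jaws 0.011 tilt 45.9 head 84.5
```

View pics/s38z.png

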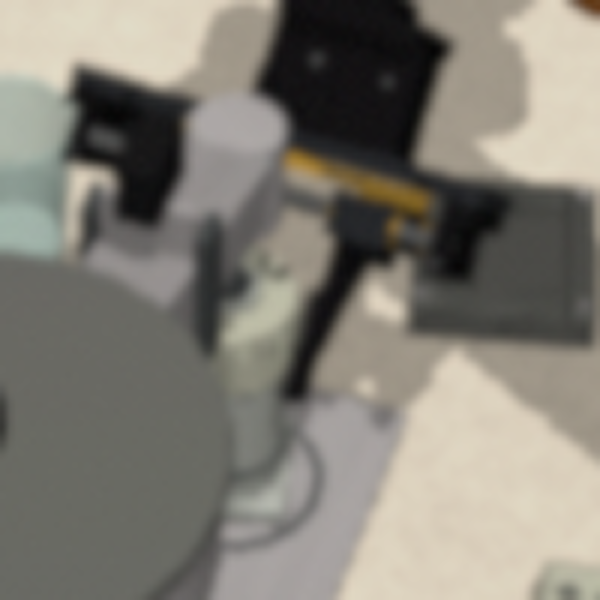

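>>> send_rows([
  [[0, 2, 1], 0],
  [[0, 2, 1], 0],
  [[0, 2, 1], 0],
  [[0, 0, 0], 0],
  [[0, 0, 0], 0],
])

```text
time_s: 37.78
position: [0.5529, 0.1122, 0.083]
tcp_rot: [[0.996, -0.054, 0.07], [-0.088, -0.681, 0.727], [0.009, -0.73, -0.683]]
force: [0.5, 0.7, -1.7]
opening: 0.658
```

```bash
python3 - <<'E'
from st import *
s=st(); roll()
E
```

```text
37.78 [0.5529 0.1122 0.083 ] op 0.658 psi -5.04 z [ 0.0699  0.7268 -0.6833] j [-23.5  45.7 102.3  51.5  62.5 -56.2] F [ 0.5  0.7 -1.7] v 0.2
turn for level jaws 0.012 tilt 46.9 head 84.5
```

>>> send_rows([
  [[0, 0, 0], 0],
  [[0, 0, 0], 0],
  [[0, 0, 0], 0],
  [[0, 0, 0], 0],
  [[0, 0, 0], 0],
], gripper=0)

```text
time_s: 38.2
position: [0.5534, 0.1128, 0.0835]
tcp_rot: [[0.996, -0.054, 0.071], [-0.089, -0.679, 0.729], [0.008, -0.732, -0.681]]
force: [-0.8, -0.0, -0.1]
opening: 0.941
```

>>> send_rows([
  [[0, 0, 0], 0],
  [[0, 0, -3], 0],
  [[0, 0, -8], 0],
  [[0, 0, -12], 0],
  [[0, 0, -12], 0],
])

```text
time_s: 38.62
position: [0.5494, 0.0875, 0.1079]
tcp_rot: [[0.996, -0.055, 0.066], [-0.086, -0.678, 0.73], [0.005, -0.733, -0.68]]
force: [-0.1, 1.5, 0.0]
opening: 1.001
```

```bash
python3 - <<'E'
from st import *
s=st(); roll(); snap('wrist','w39.png');c=snap('side','s39.png'); cv2.imwrite('pics/s39z.png',cv2.resize(c['image'][210:310,240:340],(600,600),interpolation=cv2.INTER_CUBIC))
E
```

```text
38.62 [0.5494 0.0875 0.1079] op 1.001 psi -4.93 z [ 0.066   0.7302 -0.6801] j [-26.1  43.3 101.6  48.6  66.  -54.4] F [-0.1  1.5  0. ] v 14.2
turn for level jaws 0.006 tilt 47.2 head 84.8
```

View pics/w39.png

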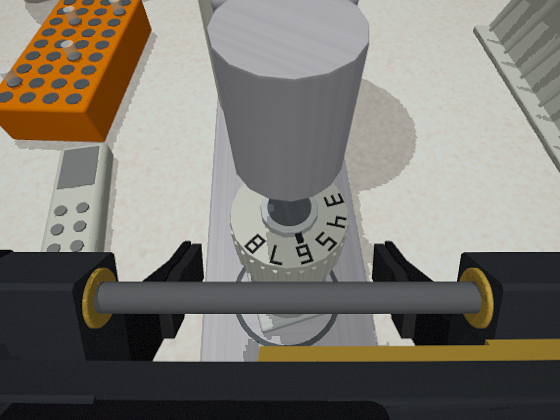

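View pics/s39z.png

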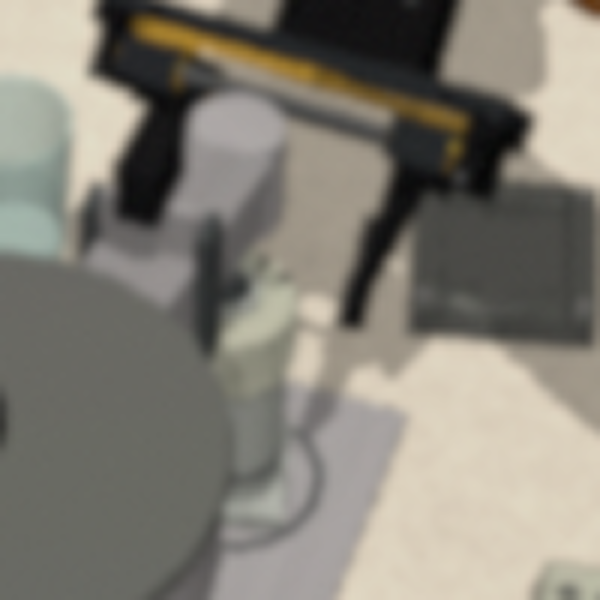

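>>> send_rows([
  [[0, 0, -18], 0],
  [[0, 0, -25], 0],
  [[0, 0, -25], 0],
  [[0, 0, -20], 0],
  [[0, 0, -8], 0],
])

```text
time_s: 39.13
position: [0.5424, 0.0133, 0.1769]
tcp_rot: [[0.996, -0.056, 0.068], [-0.088, -0.679, 0.729], [0.005, -0.732, -0.681]]
force: [-0.2, 0.0, 0.7]
opening: 0.995
```

```bash
python3 - <<'E'
from st import *
s=st(); roll(); c=snap('wrist','w40.png')
for r in place_of('wrist','doser'): print('doser',r,atz(c,r['xy'],.006))
for r in place_of('wrist','sleeve_mid'): print('sm',r,atz(c,r['xy'],.111))
for r in place_of('wrist','pad'): print('pad',r,atz(c,r['xy'],.006))
for r in place_of('wrist','gate_grip'): print('gg',r,atz(c,r['xy'],.293))
E
```

```text
39.13 [0.5424 0.0133 0.1769] op 0.995 psi -5.06 z [ 0.0683  0.7291 -0.6809] j [-33.3  37.2  97.9  41.8  76.1 -50.4] F [-0.2  0.   0.7] v 10.3
turn for level jaws 0.007 tilt 47.1 head 84.6
doser {'xy': [287.7, 242.7], 'p': 0.67} [0.55305392 0.10145483 0.006     ]
sm {'xy': [286.4, 185.8], 'p': 0.92} [0.55143124 0.10354981 0.111     ]
gg {'xy': [125.6, 80.5], 'p': 0.35} [0.50732847 0.01088372 0.293     ]
```

View pics/w40.png

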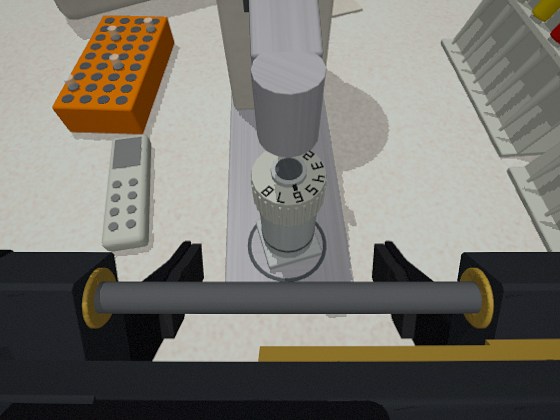

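Doser stands at ≈(0.552,0.1025) vs ring/spout axis (0.551,0.102), index at 6. Now the gate.

>>> send_rows([
  [[0, -18, -17], 0],
  [[0, -26, -24], 0],
  [[0, -26, -24], 0],
  [[0, -24, -22], 0],
  [[0, -12, -11], 0],
])

```text
time_s: 39.8
position: [0.5364, 0.0237, 0.3152]
tcp_rot: [[0.997, -0.072, 0.042], [-0.079, -0.667, 0.741], [-0.025, -0.742, -0.67]]
force: [1.2, 0.9, -0.8]
opening: 1.0
```

```bash
python3 - <<'E'
from st import *
s=st(); roll(); c=snap('wrist','w41.png')
for r in place_of('wrist','gate_grip'): print('gg',r,atz(c,r['xy'],.293))
R=np.array(s['tcp_rot']); 
st()
E
```

```text
39.8 [0.5364 0.0237 0.3152] op 1.0 psi -4.54 z [ 0.0419  0.7413 -0.6699] j [-32.6  25.9  91.8  40.3  90.6 -37.6] F [ 1.2  0.9 -0.8] v 18.9
turn for level jaws -0.034 tilt 47.9 head 86.8
gg {'xy': [293.5, 71.8], 'p': 0.72} [0.5566273  0.20160243 0.293     ]
39.9 [0.5368 0.0234 0.3145] op 0.999 psi -4.53 z [ 0.0432  0.74   -0.6712] j [-32.6  25.9  91.9  40.3  90.4 -37.7] F [-0.2 -1.3 -0.9] v 3.2
```

View pics/w41.png

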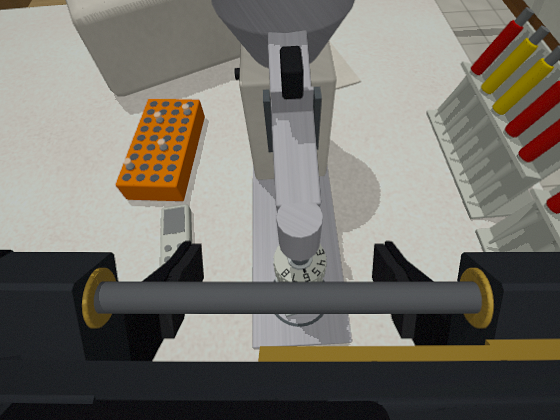

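```bash
python3 - <<'E'
from st import *
to(.5515,.142,.352)
E
```

```text
[ 14.73318287 118.63383906  37.45001314] -> [   4.5 -108.    63.3]
```

>>> send_rows([
  [[1, -18, 10], -0.02],
  [[1, -28, 16], -0.015],
  [[1, -28, 16], 0],
  [[1, -22, 13], 0],
  [[0, -9, 6], 0],
])

```text
time_s: 40.32
position: [0.5462, 0.1431, 0.3425]
tcp_rot: [[0.998, -0.048, 0.034], [-0.057, -0.668, 0.742], [-0.013, -0.743, -0.669]]
force: [0.0, -0.2, -0.5]
opening: 0.996
```

```bash
python3 - <<'E'
from st import *
s=st(); roll(); c=snap('wrist','w42.png')
for r in place_of('wrist','gate_grip'): print('gg',r,atz(c,r['xy'],.293))
R=np.array(s['tcp_rot']); to(*(np.array([.555,.202,.298])+.019*R[:,2]))
E
```

```text
40.32 [0.5462 0.1431 0.3425] op 0.996 psi -3.3 z [ 0.0342  0.7421 -0.6694] j [-20.7  22.5  92.7  45.1  85.5 -29.4] F [ 0.  -0.2 -0.5] v 13.4
turn for level jaws -0.017 tilt 48.0 head 87.4
gg {'xy': [294.3, 210.9], 'p': 0.59} [0.55541698 0.20163166 0.293     ]
[  9.77782795  73.99061077 -56.71149666] -> [ 6.3 -7.9 93.2]
```

View pics/w42.png

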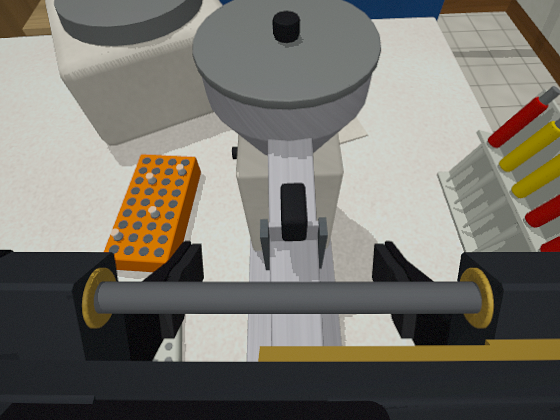

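>>> send_rows([
  [[2, -4, 14], -0.01],
  [[2, -4, 20], 0],
  [[1, 0, 20], 0],
  [[0, 0, 14], 0],
  [[0, 0, 7], 0],
])

```text
time_s: 40.83
position: [0.5549, 0.1984, 0.2891]
tcp_rot: [[0.998, -0.045, 0.033], [-0.055, -0.673, 0.737], [-0.01, -0.738, -0.675]]
force: [0.3, 0.4, 0.1]
opening: 1.001
```

```bash
python3 - <<'E'
from st import *
s=st(); roll(); 
R=np.array(s['tcp_rot']); to(*(np.array([.555,.202,.298])+.019*R[:,2])); print('gp',s['position']-.019*R[:,2])
E
```

```text
40.83 [0.5549 0.1984 0.2891] op 1.001 psi -3.13 z [ 0.0333  0.7374 -0.6746] j [-14.6  26.6  95.6  47.9  76.8 -30.9] F [0.3 0.4 0.1] v 10.2
turn for level jaws -0.014 tilt 47.6 head 87.4
[ 0.76618234 17.6162228  -3.8838119 ] -> [-0.2 -9.  15.6]
gp [0.55423382 0.18438378 0.30188381]
```

>>> send_rows([
  [[0, -4, 6], 0],
  [[0, -4, 7], 0],
  [[0, -1, 2], 0],
  [[0, 0, 0], 0],
  [[0, 0, 0], 0],
])

```text
time_s: 41.25
position: [0.5558, 0.2141, 0.2816]
tcp_rot: [[0.998, -0.051, 0.031], [-0.057, -0.674, 0.737], [-0.017, -0.737, -0.675]]
force: [-0.1, 0.5, 0.3]
opening: 0.996
```

```bash
python3 - <<'E'
from st import *
s=st(); roll(); snap('wrist','w43.png')
R=np.array(s['tcp_rot']); to(*(np.array([.555,.202,.298])+.019*R[:,2])); print('gp',s['position']-.019*R[:,2])
E
```

```text
41.25 [0.5558 0.2141 0.2816] op 0.996 psi -3.27 z [ 0.0309  0.7369 -0.6753] j [-12.9  27.2  95.8  48.6  75.2 -30.2] F [-0.1  0.5  0.3] v 0.3
turn for level jaws -0.022 tilt 47.5 head 87.6
[-0.3647886   1.9657704   3.41469747] -> [-0.5 -3.8 -0.9]
gp [0.55524766 0.20012916 0.29445457]
```

View pics/w43.png

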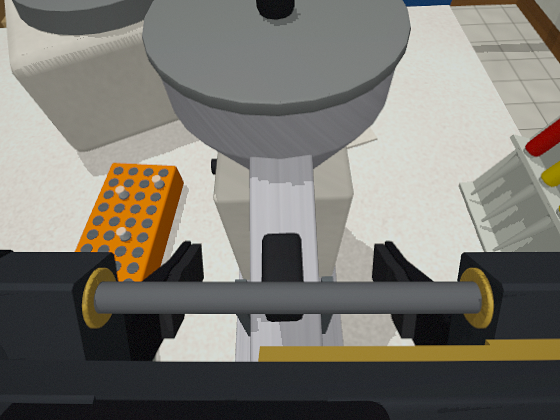

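>>> send_rows([
  [[0, -4, -1], 0],
  [[0, 0, 0], 0],
  [[0, 0, 0], 0],
  [[0, 0, 0], 0],
  [[0, 0, 0], 0],
], gripper=0.95)

```text
time_s: 41.72
position: [0.5573, 0.2149, 0.2875]
tcp_rot: [[0.998, -0.049, 0.035], [-0.059, -0.674, 0.736], [-0.012, -0.737, -0.676]]
force: [0.6, -0.5, -0.1]
opening: 0.712
```

>>> send_rows([
  [[0, 0, 0], 0],
  [[0, 0, 0], 0],
  [[0, 0, 0], 0],
  [[0, 0, 0], 0],
  [[0, 0, 0], 0],
])

```text
time_s: 42.13
position: [0.5573, 0.2148, 0.2876]
tcp_rot: [[0.998, -0.048, 0.035], [-0.059, -0.674, 0.736], [-0.012, -0.737, -0.676]]
force: [-0.6, 0.2, 1.0]
opening: 0.323
```

>>> send_rows([
  [[0, 0, 0], 0],
  [[0, 0, 0], 0],
  [[0, 0, 0], 0],
  [[0, 0, 0], 0],
  [[0, 0, 0], 0],
])

```text
time_s: 42.55
position: [0.5536, 0.2152, 0.2874]
tcp_rot: [[0.999, -0.046, 0.026], [-0.05, -0.674, 0.737], [-0.016, -0.737, -0.676]]
force: [-1.3, -0.9, 1.5]
opening: 0.205
```

```bash
python3 - <<'E'
from st import *
s=st(); roll(); snap('wrist','w44.png'); tw((0,0,10)); st()
E
```

```text
42.55 [0.5536 0.2152 0.2874] op 0.205 psi -2.89 z [ 0.0262  0.7367 -0.6758] j [-12.8  26.7  95.6  48.3  75.8 -29.8] F [-1.3 -0.9  1.5] v 0.3
turn for level jaws -0.022 tilt 47.5 head 88.0
(0, 0, 10) -> [-0.2 -7.4 -6.8]
42.6 [0.5536 0.2152 0.2874] op 0.205 psi -2.9 z [ 0.0262  0.7367 -0.6758] j [-12.8  26.7  95.6  48.3  75.8 -29.8] F [-0.6 -0.4  0.5] v 0.2
```

View pics/w44.png

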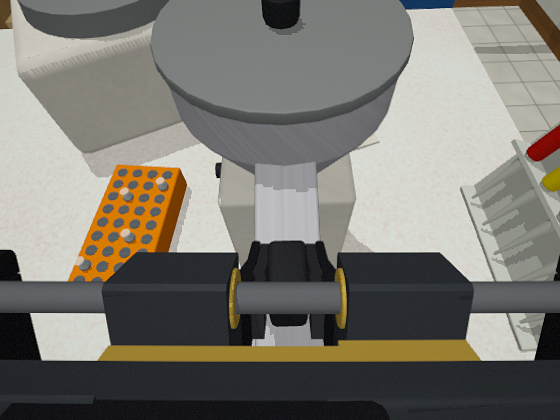

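>>> send_rows([
  [[0, -5, -4], 0],
  [[0, -7, -6], 0],
  [[0, -7, -6], 0],
  [[0, -7, -6], 0],
  [[0, -7, -6], 0],
])

```text
time_s: 43.02
position: [0.5535, 0.2152, 0.3284]
tcp_rot: [[0.998, -0.051, 0.022], [-0.051, -0.681, 0.731], [-0.022, -0.731, -0.682]]
force: [-0.5, -2.2, -5.4]
opening: 0.206
```

```bash
python3 - <<'E'
from st import *
s=st(); roll()
E
```

```text
43.02 [0.5535 0.2152 0.3284] op 0.206 psi -2.91 z [ 0.0219  0.7309 -0.6821] j [-12.6  23.6  92.8  46.9  79.6 -24.8] F [-0.5 -2.2 -5.4] v 12.6
turn for level jaws -0.031 tilt 47.0 head 88.3
```

Raised 41 mm; continue to the stop.

>>> send_rows([
  [[0, -5, -5], 0],
  [[0, -4, -4], 0],
  [[0, -4, -4], 0],
  [[0, -3, -3], 0],
  [[0, 0, 0], 0],
])

```text
time_s: 43.43
position: [0.5535, 0.2147, 0.3386]
tcp_rot: [[0.998, -0.062, 0.021], [-0.058, -0.695, 0.716], [-0.03, -0.716, -0.697]]
force: [-2.3, -6.8, 2.9]
opening: 0.204
```

```bash
python3 - <<'E'
from st import *
s=st(); roll()
c=snap('side','s45.png'); cv2.imwrite('pics/s45z.png',cv2.resize(c['image'][170:310,200:350],(640,600),interpolation=cv2.INTER_CUBIC))
E
```

```text
43.43 [0.5535 0.2147 0.3386] op 0.204 psi -3.32 z [ 0.0207  0.7164 -0.6974] j [-12.1  22.6  91.7  45.6  80.3 -22.3] F [-2.3 -6.8  2.9] v 1.5
turn for level jaws -0.042 tilt 45.8 head 88.3
```

View pics/s45z.png

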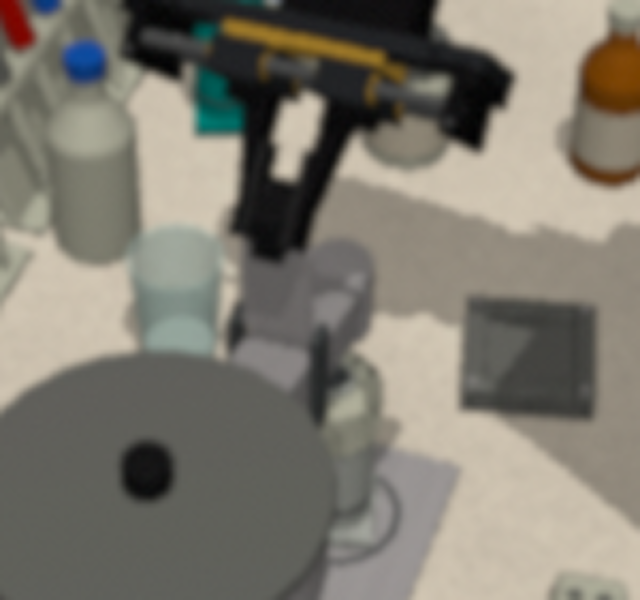

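>>> send_rows([
  [[0, -3, -3], 0],
  [[0, 0, 0], 0],
  [[0, 0, 0], 0],
  [[0, 0, 0], 0],
  [[0, 0, 0], 0],
])

```text
time_s: 43.9
position: [0.5535, 0.2145, 0.3393]
tcp_rot: [[0.998, -0.066, 0.021], [-0.061, -0.699, 0.712], [-0.032, -0.712, -0.701]]
force: [2.1, 1.9, -10.0]
opening: 0.208
```

>>> send_rows([
  [[0, 0, 0], 0],
  [[0, 0, 0], 0],
  [[0, 0, 0], 0],
  [[0, 0, 0], 0],
  [[0, 0, 0], 0],
], gripper=0.2)

```text
time_s: 44.32
position: [0.5549, 0.2161, 0.347]
tcp_rot: [[0.998, -0.063, 0.027], [-0.063, -0.691, 0.72], [-0.027, -0.72, -0.694]]
force: [0.0, -1.0, -0.3]
opening: 0.499
```

>>> send_rows([
  [[0, 0, 0], 0],
  [[0, 0, 0], 0],
  [[0, 0, -5], 0],
  [[0, 0, -15], 0],
  [[0, 0, -20], 0],
])

```text
time_s: 44.73
position: [0.5517, 0.1886, 0.3752]
tcp_rot: [[0.998, -0.064, 0.021], [-0.06, -0.689, 0.722], [-0.032, -0.722, -0.692]]
force: [0.0, -0.6, 0.1]
opening: 0.784
```

>>> send_rows([
  [[0, 0, -22], 0],
  [[0, 0, -25], 0],
  [[0, 0, -20], 0],
  [[0, 0, -8], 0],
  [[0, 0, 0], 0],
])

```text
time_s: 45.15
position: [0.5506, 0.1298, 0.4323]
tcp_rot: [[0.998, -0.063, 0.025], [-0.062, -0.69, 0.721], [-0.029, -0.721, -0.692]]
force: [-0.2, -0.3, 0.3]
opening: 0.804
```

```bash
python3 - <<'E'
from st import *
s=st(); c=snap('wrist','w46.png'); cs=snap('side','s46.png'); cv2.imwrite('pics/s46z.png',cv2.resize(cs['image'][170:310,200:350],(640,600),interpolation=cv2.INTER_CUBIC))
R1=place_of('wrist','gate_grip');R2=place_of('side','gate_grip'); print(R1,R2)
for a in R1[:1]:
    for b in R2[:2]: print(tri(c,a['xy'],cs,b['xy']))
    print(atz(c,a['xy'],.343))
E
```

```text
45.15 [0.5506 0.1298 0.4323] op 0.804 psi -3.53 z [ 0.0246  0.7212 -0.6922] j [-21.1  17.7  83.9  43.2  95.3 -19.4] F [-0.2 -0.3  0.3] v 0.6
[{'xy': [289.4, 219.2], 'p': 0.64}] [{'xy': [264.4, 220.2], 'p': 0.8}]
(array([0.55432678, 0.2006962 , 0.34134432]), np.float64(0.0018150292017687169))
[0.55555262 0.200182   0.343     ]
```

View pics/w46.png

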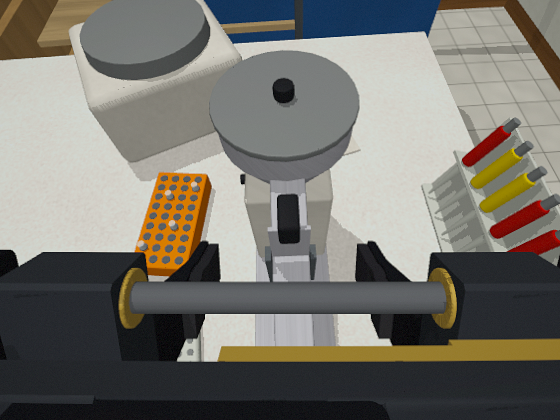

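View pics/s46z.png

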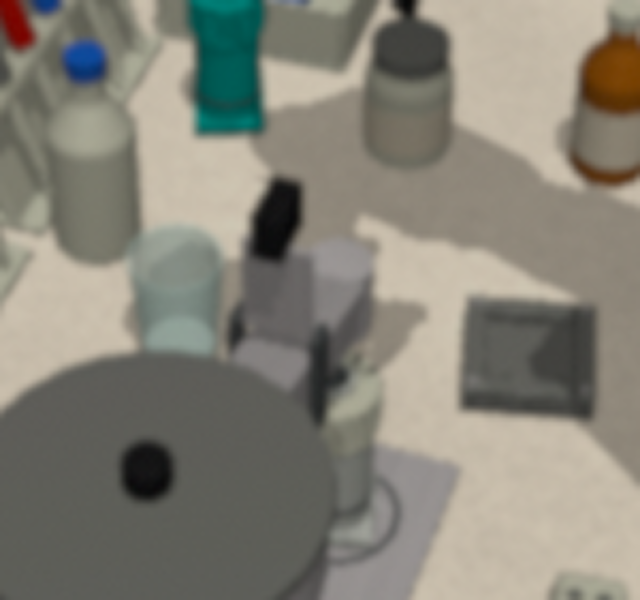

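Handle triangulated at z ≈ 0.341 (0.343 expected at the stop; the pull met a firm stop), the doser stands upright on the ring, and the arm is clear.

```bash
python3 - <<'E'
from st import *
st(); print(bot.hand_in())
E
```

```text
45.35 [0.5492 0.1318 0.4302] op 0.799 psi -3.39 z [ 0.0195  0.7224 -0.6912] j [-20.9  17.8  84.2  43.2  95.2 -19.4] F [-0.   0.5 -0.2] v 0.3
the job is handed in; nothing more can be done
None
```

The job is handed in at 45.35 s on the robot's clock. All four steps look met by my own measurements; the hand-in gave no verdict.

- **Setting:** I stood the doser in the block, turned the sleeve 90° counterclockwise from 3 and let go. A wrist picture afterwards showed the index mark at 6.
- **Placing:** With the tool straight down, the gripper's body would have hit the spout. The moves only allow turns about the tool's own axis, so I pushed against the arm's reach limit to tilt the tool by about 47°. I then set the doser down from the hopper's open −y side.
- **Gate:** I drew the gate up until it met a firm stop at about 10 N, let go and backed the arm clear.

| Last check | Measured | Wanted |
|---|---|---|
| Doser centre, measured before the gate was drawn | (0.552, 0.1025) | (0.551, 0.102), within 12 mm |
| Gate handle height | 0.341 m | 0.343 m at the stop |
| Force on the tool | below 0.6 N | near zero |

- **Last pictures:** The final side picture shows the doser upright on the ring and the things around it standing. The last clear look at the 6 was after the doser was let go at the ring, before the gate was drawn.
- **Failed or disagreed:** My first grasp missed: the fingers closed off-centre and too high on the sleeve, so I opened them and gripped again. The tool's tilt drifted by a few degrees during moves. The camera estimates of the ring differed by about 3 mm.
- **Not checked:** I did not re-measure the bystanders' positions.

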